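Put the dry palettes away in the leaning tin

ROBOT

A 6-joint arm with a two-finger parallel gripper is mounted at the origin on the work surface. World frame = base frame: x ahead of the robot, y to its left, z up, the work surface at z = 0. Lengths are in m, angles in rad, forces in N, time in s.
With the tool pointing down it reaches from about 0.225 to 0.875 m from the base axis. Payload 3.4 kg.
Tool frame: the origin (TCP) lies between the finger pads; the fingertips stand 17 mm ahead of it and the grasp point (between the pads) lies 2 mm behind it; y points along the fingers, z is the direction in which the jaws open and shut, and the axes are right-handed (so a half turn about y gives the same grasp; the last joint's range is limited). The gripper opens to 85 mm and grips with 20 to 120 N. Pads are 22 mm wide; open, the fingers measure 114 mm over their backs; the gripper's body (76 mm by 85 mm) begins 54 mm behind the grasp point. The pads swing forward as they close: fully open they stand 13 mm farther back than shut.
Start: joints at [1.205, 0.276, 1.505, -0, 1.361, -0.121], TCP at [0.139, 0.558, 0.248] pointing down, gripper open.
Joint ranges: [-2.89, 2.89], [-0.75, 2.08], [0.22, 2.7], [-1.18, 4.32], [0.11, 2.71], [-2.7, 2.7]. Speed limits (rad/s): [2.57, 2.57, 3.14, 3.14, 3.14, 3.14].

INTERFACE

Orientations are given as a unit quaternion [w, x, y, z].
In Python, from rig import manip, get_image, camera_model, sign_off, spot_in, silhouettes, spot_point gives the robot as it stands.
- The arm moves only by the tool jog_arm, never from a script. Its argument "targets" is a list of rows, each a list of 3 entries, a list of its own where there are three numbers: the finger opening in m, from 0 to 0.0854, then the shift along the world's x, y, z in m, then the turn about the world's z in rad. In form: [[claw, [x, y, z], spin], ...]. A call has 1 to 10 rows; each row shifts and turns the commanded pose from where the row before left it; what a row does not reach is not made up. A row lasts 1/8 s, in which the tool goes at most 62.5 mm and 10.7 degrees, less where a joint would pass 70% of its speed; a pose out of reach is approached as far as the arm can. A call with a gripper value outside its range is refused whole. The fingers move at their own pace and stop on an object; "force" is the grip in N (left out, the last holds). Time passes only in rows, so rows that do not move let the fingers close. It gives the time, the measured TCP pose, the force and the opening at its end, in the units of the state.
- manip.get_state(): the state, without advancing time (a new reading comes with each control period).
- get_image(name): name is "scene" or "top" or "wrist"; returns (picture, depth): 384x512x3 uint8, red, green, blue; 384x512 float32, m along the optical axis (not along the pixel's ray), 0 where there is no reading.
- camera_model(name): a dict with "mtx" (3x3 intrinsics, pixels), "world_from_camera" (4x4, takes a point from camera to world coordinates). Camera axes: x right, y up, looking along -z (the intrinsics and any distortion apply to the point x, -y, -z); pixel columns grow to the right and rows downward; lengths in m; the calibration is good to about 2 mm. A picture is of the moment at which its call begins: read the wrist's pose just before it. camera_model takes no time and is no camera call; for the wrist camera it gives the pose at the moment of the call.
- sign_off(): hands the job in, once; it reports no verdict.
Trained networks look in the newest picture that a camera, given by its name, has taken for a name from the list of things; names that differ only in an ending like _2 or _b are one class to them, and where a whole thing is asked for, a point or a joint stands for the part that bears it (a point fixed in the world has none). Each returns a list of dicts, best first, with "score" (0 to 1); they miss things now and then, are a little off and sometimes report something else, mostly with a low value. They report only what shows in the picture. A call takes as long as a camera call.
- spot_in(name, camera): "position" ([column, row] in pixels, amid what is visible of it).
- silhouettes(name, camera): "mask" (384x512 bool, what is visible of it) and "position" ([column, row] in pixels, amid what is visible of it).
- spot_point(name, camera): "position" ([column, row] in pixels: a listed point, or the origin of a listed thing).
The state is a dict: "clock": time; "qpos": joint angles; "qd": joint speeds; "effort": joint torques, N m; "position": TCP position; "ee_rot": TCP orientation; "contact_force": force on the tool from outside, world axes, zero at the start; "moment": the same for the moment, N m; "width": finger opening in m.
Only numpy, scipy, OpenCV 4.12 (cv2) and the standard library are available. Lean on these libraries where they do the work, as an engineer would, in place of code of your own. Each camera call takes 0.05 s, during which the arm holds its last target.

TASK

The two ceramic palettes in the wooden drying rack are dry: put them both away in the leaning metal tin, standing on end in the middle of its width, one behind the other, their faces towards its broad walls. The tin already holds some flat packing pieces with a cork sheet on top, and nobody knows how many, so lower each palette in line with the lean of the tin until you feel it touch down, and only then let go - the glaze chips, so do not drop them or press them down hard. Leave the caliper, the tweezers and the spool holder where they are.

Things in the scene. Friction and masses are not known exactly. Their poses are not given: they have to be found in the camera images.
- palette_a: white glazed ceramic palette, a flat slab 14 mm thick, 60 mm wide, 130 mm long, with eight raised-rim wells on one face, 0.18 to 0.29 kg; at the start it stands on end in a slot of the wooden rack. Origin: centre of its lower short end (the foot). x: across the 14 mm thickness (wells on the -x face); y: across the 60 mm width; z: from foot to top. The two palettes are alike
- palette_b: white glazed ceramic palette, a flat slab 14 mm thick, 60 mm wide, 130 mm long, with eight raised-rim wells on one face, 0.18 to 0.29 kg; at the start it stands on end in a slot of the wooden rack. Origin: centre of its lower short end (the foot). x: across the 14 mm thickness (wells on the -x face); y: across the 60 mm width; z: from foot to top. The two palettes are alike
- palette_a_top (a point): centre of the upper short end of palette_a, 130 mm from its origin
- palette_b_top (a point): centre of the upper short end of palette_b, 130 mm from its origin
- tin: open-topped bare metal tin, 72 mm deep (x) x 156 mm wide (y) x 145 mm tall (z), walls 3 mm, so 66 x 150 mm clear inside. Fixed in a wire stand, leaning 30 degrees from upright, mouth towards the robot's side. Origin: centre of its underside. z: along the tin, bottom to mouth; y: level; -x is the lower broad wall, on which things in the tin come to lean
- tin_mouth (a point): centre of the tin's mouth, in the plane of the rim, 145 mm from the tin's origin along its z. Inside lies a fixed layer of flat wooden pieces under a firm cork sheet, square to the tin's z and filling its section; the cork gives about 5 N per mm. Its top lies somewhere between 30 and 65 mm from the tin's origin along z (80 to 115 mm below the rim), different every time and not reported
- rack: fixed wooden drying rack: base board 130 x 80 mm, 12 mm thick, with three slots, 36 mm apart and 17 mm wide in x, between pairs of 8 mm dowels at y = -18 and +18 mm whose tops are 62 mm above the bench. A palette stands on the board in each outer slot (x = -36 and +36 mm); the middle slot is empty. Origin: centre of its underside; x: across the slots; z: up
- caliper: blue plastic caliper, 180 mm long, 13 mm thick, lying on the folded black soldering mat (fixed, 210 x 130 x 8 mm) near the robot; bystander. Origin: centre of its beam's underside
- tweezers_1: stainless steel tweezers, 136 mm long, 9 mm high, lying on the soldering mat; bystander. Origin: middle of its underside
- tweezers_2: the second, equal pair of tweezers, lying on the soldering mat; bystander
- spool_holder: black nylon spool holder, base 80 x 110 mm, two cheeks and an axle, 81 mm high, standing free on the bench beyond the work; bystander. Origin: centre of its underside

How it is judged:
By the outcome, as a careful person would: the job done as asked, in the order asked, and still so for the second after the job is handed in, with the robot touching nothing.
It also fails if it takes over 69 s, if anything falls off the work surface, if the arm or the gripper's body presses on something with over 40 N, if the wrist force passes 120 N, or if a joint passes its speed limit or range.

## Working session

There is one attempt and no reset: what is moved stays moved. The work goes in short steps, Python scripts to look and compute and a tool call to move; the robot and the scene stay as the last step left them, time stands still between calls to the robot, and variables do not carry over. Pictures are saved under pics/ and viewed, and the job is handed in when it is done.

Besides the shell and the picture viewer there is one more tool, called by a JSON object that holds its "api" and its "payload". jog_arm: Moves the arm, as the interface text tells. Its arguments: {"type":"object","properties":{"targets":{"type":"array","items":{"type":"array"}},"force":{"type":"number"}},"required":["targets"]}

```bash
mkdir -p pics; ls; cat > h.py <<'E'
import numpy as np, cv2
from rig import manip, get_image, camera_model, sign_off, spot_in, silhouettes, spot_point
def save(n,cam):
    im,d=get_image(cam); cv2.imwrite(f'pics/{n}.png',im[:,:,::-1]); np.save(f'pics/{n}_d.npy',d); return im,d
def w(cam,u,v,d):
    m=camera_model(cam);K=m['mtx'];T=m['world_from_camera']
    u=np.asarray(u,float);v=np.asarray(v,float)
    p=np.stack([(u-K[0,2])/K[0,0]*d,-(v-K[1,2])/K[1,1]*d,-d,np.ones_like(d)],-1)
    return (p@np.array(T).T)[...,:3]
def cloud(cam,d):
    v,u=np.mgrid[:384,:512]; return w(cam,u,v,d.astype(float))
def proj(cam,P):
    m=camera_model(cam);K=m['mtx'];T=np.linalg.inv(m['world_from_camera'])
    p=np.c_[np.atleast_2d(P),np.ones(len(np.atleast_2d(P)))]@T.T
    return np.c_[K[0,0]*p[:,0]/-p[:,2]+K[0,2],K[1,1]*p[:,1]/p[:,2]+K[1,2]]
def st():
    s=manip.get_state()
    for k in ['clock','position','ee_rot','contact_force','moment','width','qpos']: print(k,np.round(s[k],4))
    return s
E
python3 - <<'E'
from h import *
st()
for c in ['scene','top','wrist']:
    save(c+'0',c); m=camera_model(c); print(c,np.round(m['mtx'],1).tolist(),np.round(m['world_from_camera'],3).tolist(),[k for k in m])
    for n in ['palette_a','tin','rack','palette_a_top','tin_mouth']:
        for r in (spot_point if True else spot_in)(n,c): print(n,np.round(r['position']),round(r['score'],2))
st()
E
```

```text
pics
clock 0.0
position [0.1392 0.5574 0.2474]
ee_rot [-0.7012  0.7025 -0.0865  0.0862]
contact_force [ 0.2176  1.4019 -0.2706]
moment [-0.0021  0.0898 -0.0036]
width 0.0851
qpos [ 1.205   0.2766  1.5061  0.      1.3607 -0.121 ]
scene [[412.8, 0.0, 258.3], [0.0, 412.8, 196.0], [0.0, 0.0, 1.0]] [[-0.876, -0.267, 0.401, 0.885], [0.481, -0.52, 0.706, 0.518], [0.02, 0.811, 0.584, 0.56], [0.0, 0.0, 0.0, 1.0]] ['mtx', 'world_from_camera']
palette_a [326. 342.] 0.6
palette_a [368. 327.] 0.59
rack [348. 340.] 0.85
palette_a_top [381. 269.] 0.98
palette_a_top [211. 180.] 0.68
tin_mouth [240. 124.] 0.59
top [[407.5, 0.0, 264.7], [0.0, 407.5, 191.9], [0.0, 0.0, 1.0]] [[-0.023, 0.982, -0.19, 0.438], [-1.0, -0.022, 0.005, 0.016], [0.0, 0.19, 0.982, 0.838], [0.0, 0.0, 0.0, 1.0]] ['mtx', 'world_from_camera']
palette_a [152. 226.] 0.93
palette_a [158. 195.] 0.68
tin [371. 185.] 0.6
rack [152. 212.] 0.63
palette_a_top [130. 218.] 0.81
palette_a_top [283. 276.] 0.2
tin_mouth [396. 215.] 0.64
wrist [[276.5, 0.0, 251.3], [0.0, 276.5, 189.8], [0.0, 0.0, 1.0]] [[0.242, -0.929, -0.281, 0.068], [0.97, 0.232, 0.07, 0.576], [0.0, -0.289, 0.957, 0.373], [0.0, 0.0, 0.0, 1.0]] ['mtx', 'world_from_camera']
clock 0.9
position [0.1394 0.5579 0.2484]
ee_rot [ 0.7019 -0.7018  0.0863 -0.0864]
contact_force [ 0.2569 -0.1419 -0.3666]
moment [ 0.0029  0.0162 -0.0185]
width 0.0856
qpos [ 1.205   0.2759  1.5049  0.      1.3607 -0.121 ]
```

View pics/scene0.png

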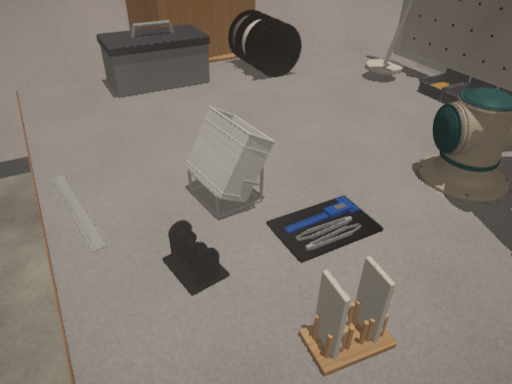

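View pics/top0.png

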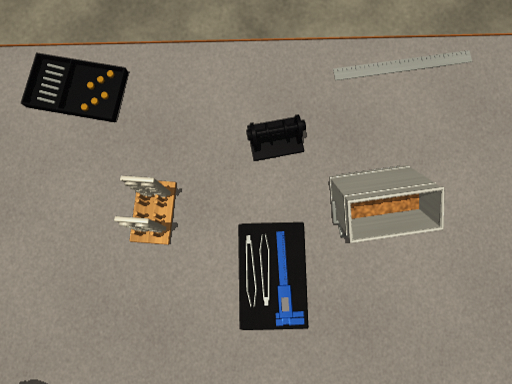

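View pics/wrist0.png

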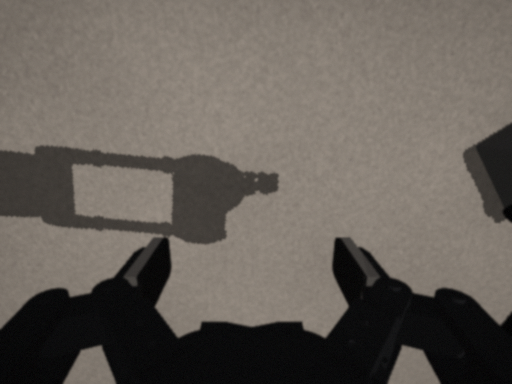

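```bash
python3 - <<'E'
from h import *
from scipy.spatial.transform import Rotation as R
q=manip.get_state()['ee_rot']; print(np.round(R.from_quat(np.r_[q[1:],q[0]]).as_matrix(),3))
for c in ['top','scene']:
    d=np.load(f'pics/{c}0_d.npy'); P=cloud(c,d); get_image(c)
    for n in ['palette_a','tin','rack']:
        for r in silhouettes(n,c):
            if r['score']<.3: continue
            m=r['mask']&(d>0); Q=P[m]; print(c,n,round(r['score'],2),m.sum(),r['position'],'min',np.round(np.percentile(Q,2,axis=0),3),'max',np.round(np.percentile(Q,98,axis=0),3))
            np.save(f"pics/m_{c}_{n}_{int(r['position'][0])}_{int(r['position'][1])}.npy",r['mask'])
E
ls pics
```

```text
[[ 0.97   0.     0.242]
 [-0.242  0.     0.97 ]
 [ 0.    -1.     0.   ]]
top palette_a 0.95 417 [139.4, 221.3] min [0.519 0.214 0.036] max [0.534 0.268 0.143]
top palette_a 0.64 685 [146.8, 184.2] min [0.591 0.207 0.017] max [0.609 0.266 0.144]
top tin 0.72 7016 [387.7, 198.5] min [ 0.491 -0.279  0.065] max [ 0.624 -0.118  0.191]
top rack 0.97 1655 [152.2, 212.1] min [0.5   0.201 0.007] max [0.622 0.281 0.062]
scene palette_a 0.92 1930 [375.4, 294.7] min [0.527 0.219 0.019] max [0.538 0.276 0.141]
scene palette_a 0.84 1847 [332.7, 311.8] min [0.597 0.212 0.018] max [0.609 0.268 0.141]
scene tin 0.85 5243 [224.9, 154.5] min [ 0.493 -0.274  0.047] max [ 0.624 -0.114  0.186]
scene rack 0.92 3078 [349.4, 343.1] min [0.508 0.205 0.   ] max [0.63  0.288 0.06 ]
m_scene_palette_a_332_311.npy
m_scene_palette_a_375_294.npy
m_scene_rack_349_343.npy
m_scene_tin_224_154.npy
m_top_palette_a_139_221.npy
m_top_palette_a_146_184.npy
m_top_rack_152_212.npy
m_top_tin_387_198.npy
scene0.png
scene0_d.npy
top0.png
top0_d.npy
wrist0.png
wrist0_d.npy
```

```bash
python3 - <<'E'
from h import *
def plane(Q,it=400,t=.0015):
    rng=np.random.default_rng(0);best=None
    for _ in range(it):
        a=Q[rng.choice(len(Q),3,replace=False)];n=np.cross(a[1]-a[0],a[2]-a[0])
        if np.linalg.norm(n)<1e-9: continue
        n/=np.linalg.norm(n);i=abs((Q-a[0])@n)<t
        if best is None or i.sum()>best.sum():best=i
    c=Q[best].mean(0);n=np.linalg.svd(Q[best]-c)[2][2];return n,c,best
for c,f in [('scene','m_scene_palette_a_332_311'),('scene','m_scene_palette_a_375_294'),('top','m_top_palette_a_139_221'),('top','m_top_palette_a_146_184'),('scene','m_scene_tin_224_154'),('top','m_top_tin_387_198')]:
    d=np.load(f'pics/{c}0_d.npy');P=cloud(c,d);m=np.load(f'pics/{f}.npy')&(d>0);Q=P[m]
    print(f)
    for k in range(4):
        if len(Q)<80:break
        n,cc,i=plane(Q);print('  n',np.round(n,3),'c',np.round(cc,4),i.sum(),'lo',np.round(np.percentile(Q[i],1,axis=0),3),'hi',np.round(np.percentile(Q[i],99,axis=0),3));Q=Q[~i]
    if 'palette' in f:
        Q=P[m]; T=Q[Q[:,2]>.137]; r=cv2.minAreaRect(T[:,:2].astype(np.float32)*1000); print('  top rect',r,len(T),np.median(T[:,2]))
E
```

```text
m_scene_palette_a_332_311
  n [ 0.996 -0.089  0.001] c [0.6065 0.242  0.0885] 1456 lo [0.603 0.211 0.015] hi [0.609 0.268 0.141]
  n [ 0.314 -0.95  -0.001] c [0.6029 0.2676 0.0811] 211 lo [0.595 0.263 0.016] hi [0.607 0.269 0.14 ]
  n [ 0.1   -0.003 -0.995] c [0.6015 0.2386 0.1404] 133 lo [0.596 0.21  0.139] hi [0.606 0.265 0.142]
  top rect ((602.4851684570312, 238.18614196777344), (60.513187408447266, 9.640265464782715), 84.45598602294922) 243 0.14002703790581855
m_scene_palette_a_375_294
  n [ 0.996 -0.093 -0.   ] c [0.5346 0.2483 0.0897] 1560 lo [0.531 0.218 0.015] hi [0.538 0.275 0.141]
  n [ 0.22  -0.975 -0.002] c [0.5318 0.2751 0.0818] 177 lo [0.523 0.272 0.015] hi [0.535 0.276 0.14 ]
  n [ 0.12  -0.006 -0.993] c [0.5297 0.2457 0.1404] 126 lo [0.525 0.217 0.139] hi [0.535 0.273 0.142]
  top rect ((530.8363037109375, 246.16307067871094), (59.70175552368164, 10.429045677185059), 83.45504760742188) 227 0.14011843699395155
m_top_palette_a_139_221
  n [-0.996  0.068  0.06 ] c [0.5248 0.238  0.116 ] 141 lo [0.519 0.215 0.041] hi [0.529 0.269 0.144]
  n [-0.717  0.04   0.696] c [0.52
[... 1194 characters left out ...]
0.604 -0.112  0.179]
  n [0.877 0.104 0.469] c [ 0.5802 -0.1867  0.1392] 226 lo [ 0.547 -0.269  0.061] hi [ 0.626 -0.115  0.189]
  n [-0.853 -0.109 -0.51 ] c [ 0.4986 -0.2104  0.1447] 200 lo [ 0.485 -0.28   0.046] hi [ 0.546 -0.121  0.154]
m_top_tin_387_198
  n [0.859 0.105 0.501] c [ 0.587  -0.1943  0.1333] 2472 lo [ 0.548 -0.272  0.064] hi [ 0.63  -0.118  0.192]
  n [-0.856 -0.105 -0.506] c [ 0.5142 -0.2081  0.1233] 1833 lo [ 0.487 -0.279  0.082] hi [ 0.543 -0.128  0.157]
  n [-0.482 -0.063  0.874] c [ 0.5519 -0.207   0.0931] 817 lo [ 0.534 -0.273  0.086] hi [ 0.571 -0.122  0.101]
  n [ 0.119 -0.993 -0.003] c [ 0.5436 -0.276   0.1428] 605 lo [ 0.509 -0.281  0.091] hi [ 0.57  -0.273  0.186]
```

```bash
python3 - <<'E'
from h import *
d=np.load('pics/wrist0_d.npy');P=cloud('wrist',d)
for a,b in [(240,165),(245,160),(255,160),(270,150),(240,338),(245,345),(260,350),(300,320)]: print(a,b,d[b and a,b],np.round(P[a,b],4))
m=(d>0)&(P[...,2]>.15); print(m.sum(), np.round(P[m].min(0),3) if m.any() else '')
ex=np.array([.8585,.104,.502]);ez0=np.array([-.4965,-.06,.866]);ey=np.array([-.12,.993,0])
ex/=np.linalg.norm(ex);ey-=ex*(ex@ey);ey/=np.linalg.norm(ey);ez=np.cross(ex,ey);print(ex,ey,ez)
for c,f in [('scene','m_scene_tin_224_154'),('top','m_top_tin_387_198')]:
    d=np.load(f'pics/{c}0_d.npy');Pq=cloud(c,d);m=np.load(f'pics/{f}.npy')&(d>0);Q=Pq[m]
    X=Q@np.c_[ex,ey,ez]
    for k in range(3): 
        h,e=np.histogram(X[:,k],bins=np.arange(X[:,k].min(),X[:,k].max()+.001,.001)); i=np.argsort(-h)[:6]; print(c,'xyz'[k],np.round(np.percentile(X[:,k],[.5,1,2,98,99,99.5]),4),[(round(e[j],4),int(h[j])) for j in sorted(i)])
E
```

```text
240 165 0.13673945 [0.1191 0.5197 0.2491]
245 160 0.129228 [0.1179 0.52   0.2565]
255 160 0.1294911 [0.1223 0.5188 0.2576]
270 150 0.117183 [0.122  0.5187 0.2704]
240 338 0.13570711 [0.1393 0.6025 0.25  ]
245 345 0.1292168 [0.1388 0.6039 0.2566]
260 350 0.11979174 [0.1402 0.6025 0.2669]
300 320 0.4447312 [ 0.3842  0.6114 -0.0016]
41505 [0.109 0.486 0.242]
[0.85856772 0.1040082  0.5020396 ] [-1.20189400e-01  9.92750972e-01 -1.26495568e-04] [-0.49841346 -0.06023123  0.86484462]
scene x [0.4752 0.4766 0.4779 0.5501 0.5505 0.5509] [(np.float64(0.478), 99), (np.float64(0.546), 415), (np.float64(0.547), 1146), (np.float64(0.548), 1094), (np.float64(0.549), 407), (np.float64(0.55), 103)]
scene y [-0.3412 -0.3391 -0.3373 -0.1826 -0.1821 -0.1816] [(np.float64(-0.338), 41), (np.float64(-0.187), 111), (np.float64(-0.186), 366), (np.float64(-0.185), 640), (np.float64(-0.184), 466), (np.float64(-0.183), 141)]
scene z [-0.2463 -0.2456 -0.2439 -0.1013 -0.1007 -0.1004] [(np.float64(-0.1091), 62), (np.float64(-0.1071), 57), (np.float64(-0.1061), 61), (np.float64(-0.1031), 70), (np.float64(-0.1021), 76), (np.float64(-0.1011), 75)]
top x [0.4765 0.4783 0.4794 0.5519 0.5524 0.5528] [(np.float64(0.4801), 256), (np.float64(0.4811), 1101), (np.float64(0.4821), 449), (np.float64(0.5491), 259), (np.float64(0.5501), 1696), (np.float64(0.5511), 518)]
top y [-0.3435 -0.3421 -0.3406 -0.1859 -0.1854 -0.1849] [(np.float64(-0.3414), 54), (np.float64(-0.3404), 293), (np.float64(-0.3394), 345), (np.float64(-0.2864), 53), (np.float64(-0.1874), 227), (np.float64(-0.1864), 370)]
top z [-0.2801 -0.2454 -0.2412 -0.0982 -0.0978 -0.0974] [(np.float64(-0.1839), 209), (np.float64(-0.1829), 329), (np.float64(-0.1819), 370), (np.float64(-0.1809), 215), (np.float64(-0.1009), 195), (np.float64(-0.0999), 248)]
```

```bash
python3 - <<'E'
import cv2
for n,(a,b,c,e) in {'top':(150,260,310,460),'top_r':(160,260,100,200),'scene':(90,225,170,290)}.items():
    im=cv2.imread(f"pics/{n.split('_')[0]}0.png")[a:b,c:e];cv2.imwrite(f'pics/z_{n}.png',cv2.resize(im,None,fx=5,fy=4.4))
E
```

{"api": "jog_arm", "payload": {"targets": [[0.085,[0.039,-0.031,0],0.0155],[0.085,[0.039,-0.031,0],0.0155],[0.085,[0.039,-0.031,0],0.0155],[0.085,[0.039,-0.031,0],0.0155],[0.085,[0.039,-0.031,0],0.0155],[0.085,[0.039,-0.031,0],0.0155],[0.085,[0.039,-0.031,0],0.0155],[0.085,[0.039,-0.031,0],0.0155],[0.085,[0.039,-0.031,0],0.0155],[0.085,[0.039,-0.031,0],0.0155]], "force": 20}}

```text
clock: 2.55
position: [0.5306, 0.2468, 0.2484]
ee_rot: [0.707, -0.706, 0.032, -0.032]
contact_force: [0.4, 0.1, 0.1]
width: 0.0852
```

```bash
python3 - <<'E'
from h import *
from scipy.spatial.transform import Rotation as R
s=st();q=s['ee_rot']; z=R.from_quat(np.r_[q[1:],q[0]]).as_matrix()[:,2];print(z,np.arctan2(z[1],z[0]))
save('wrist1','wrist')
E
```

```text
clock 2.55
position [0.5306 0.2468 0.2484]
ee_rot [ 0.7066 -0.7062  0.0315 -0.0317]
contact_force [0.3829 0.1269 0.0721]
moment [-0.0119 -0.0313 -0.0038]
width 0.0852
qpos [ 3.1620e-01  2.9090e-01  1.4830e+00  3.0000e-04  1.3672e+00 -1.1651e+00]
[8.93815427e-02 9.95997350e-01 4.67952687e-04] 1.4812953319070437
```

View pics/wrist1.png

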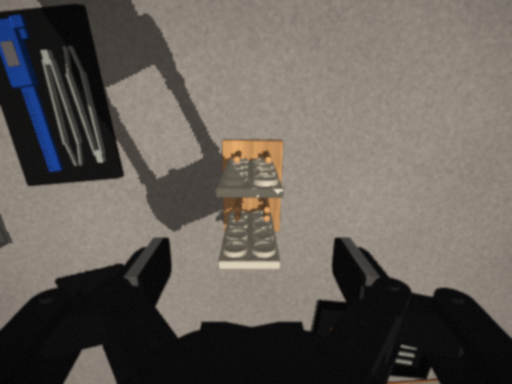

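View pics/z_top_r.png

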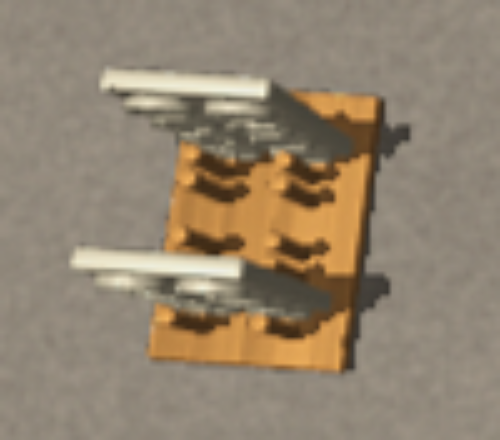

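```bash
python3 - <<'E'
from h import *
d=np.load('pics/wrist1_d.npy');P=cloud('wrist',d)
m=(d>0)&(abs(P[...,2]-.142)<.004)
for lo,hi in [(.5,.56),(.57,.64)]:
    k=m&(P[...,0]>lo)&(P[...,0]<hi)&(P[...,1]>.15)&(P[...,1]<.32); T=P[k]
    print(cv2.minAreaRect((T[:,:2]*1000).astype(np.float32)),len(T),T[:,2].mean(),T[:,2].max())
E
```

```text
((536.0661010742188, 241.21649169921875), (59.48026657104492, 9.495259284973145), 84.49816131591797) 650 0.14019334621967613 0.14225868387776047
((607.6046752929688, 233.9939727783203), (59.712955474853516, 9.448585510253906), 84.39549255371094) 576 0.1406094042978729 0.1425174667906457
```

{"api": "jog_arm", "payload": {"targets": [[0.085,[0.001,-0.003,-0.04],0],[0.085,[0,0,-0.04],0],[0.085,[0,0,-0.03],0],[0.085,[0,0,-0.019],0],[0.085,[0,0,0],0]]}}

```text
clock: 3.22
position: [0.5291, 0.2446, 0.1178]
ee_rot: [-0.706, 0.707, -0.033, 0.03]
contact_force: [-0.2, -0.4, 0.0]
width: 0.0851
```

```bash
python3 - <<'E'
from h import *
save('wrist2','wrist')
save('scene2','scene')
im=cv2.imread('pics/scene2.png')[200:384,260:460];cv2.imwrite('pics/scene2z.png',cv2.resize(im,None,fx=3.2,fy=3.2))
E
```

```text
(no output)
```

View pics/wrist2.png

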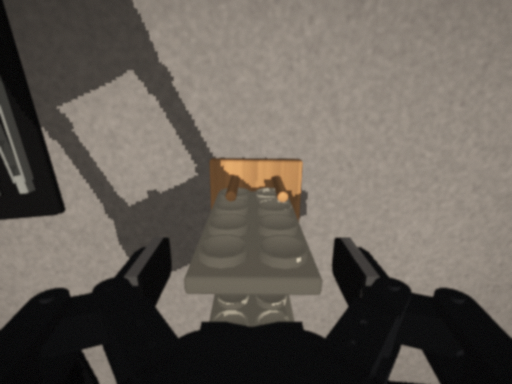

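View pics/scene2z.png

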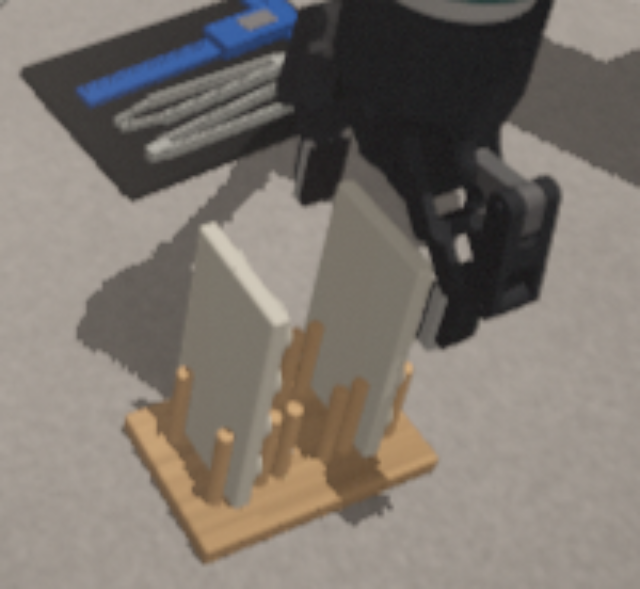

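{"api": "jog_arm", "payload": {"targets": [[0.055,[0,0,0],0],[0.055,[0,0,0],0],[0.055,[0,0,0],0],[0.055,[0,0,0],0]], "force": 40}}

```text
clock: 3.82
position: [0.5312, 0.2451, 0.1207]
ee_rot: [0.707, -0.706, 0.031, -0.033]
contact_force: [-0.2, -0.4, 5.5]
width: 0.0593
```

```bash
python3 - <<'E'
from h import *
st()
save('scene3','scene')
im=cv2.imread('pics/scene3.png')[200:384,260:460];cv2.imwrite('pics/scene3z.png',cv2.resize(im,None,fx=3.2,fy=3.2))
E
```

```text
clock 3.825
position [0.5312 0.2451 0.1207]
ee_rot [ 0.7067 -0.7061  0.0308 -0.0326]
contact_force [-0.2209 -0.3614  5.4567]
moment [-0.0825  0.0094  0.0318]
width 0.0593
qpos [ 0.3134  0.3862  1.676  -0.      1.0767 -1.1676]
```

View pics/scene3z.png

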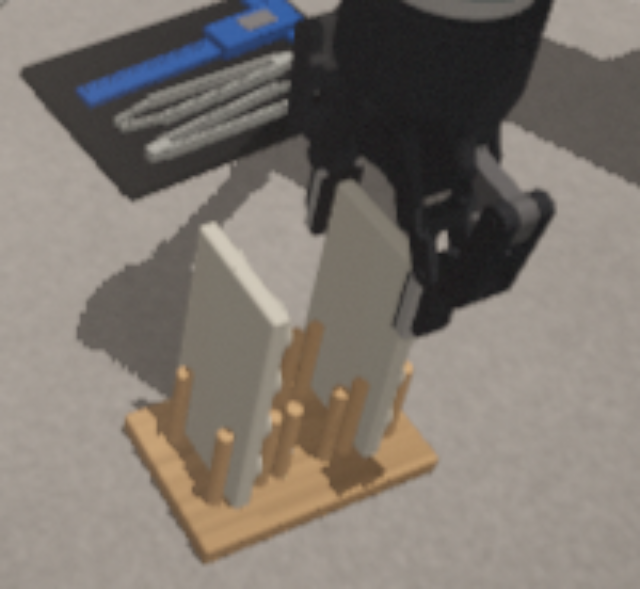

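{"api": "jog_arm", "payload": {"targets": [[0.055,[0,0,0.01],0],[0.055,[0,0,0.015],0],[0.055,[0,0,0.012],0],[0.055,[0,0,0.006],0],[0.055,[0,0,0],0]]}}

```text
clock: 4.5
position: [0.5305, 0.245, 0.1629]
ee_rot: [0.707, -0.706, 0.031, -0.032]
contact_force: [-0.4, -0.5, -3.2]
width: 0.0591
```

```bash
python3 - <<'E'
from h import *
st()
save('scene4','scene')
im=cv2.imread('pics/scene4.png')[200:384,260:460];cv2.imwrite('pics/scene4z.png',cv2.resize(im,None,fx=3.2,fy=3.2))
E
```

```text
clock 4.5
position [0.5305 0.245  0.1629]
ee_rot [ 0.7066 -0.7062  0.0314 -0.032 ]
contact_force [-0.3521 -0.5314 -3.231 ]
moment [-0.0151 -0.027  -0.0185]
width 0.0591
qpos [ 3.1350e-01  3.4800e-01  1.6193e+00  2.0000e-04  1.1734e+00 -1.1676e+00]
```

View pics/scene4z.png

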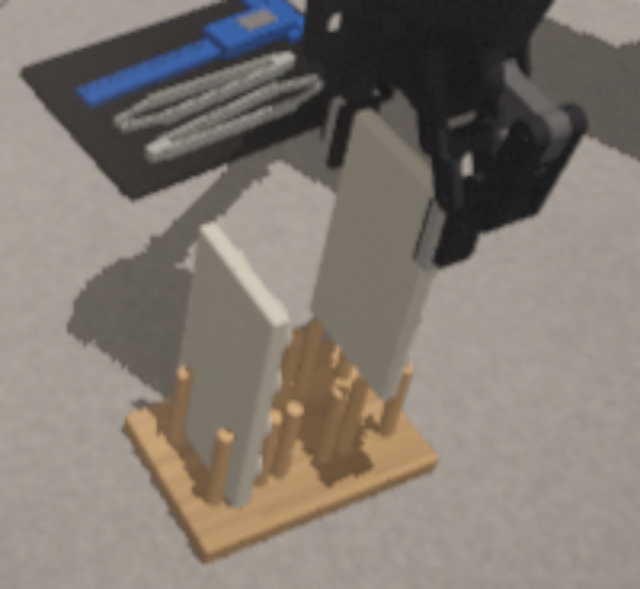

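{"api": "jog_arm", "payload": {"targets": [[0.055,[-0.005,0.0005,0],0],[0.055,[-0.005,0.0005,0],0],[0.055,[-0.005,0.0005,0],0],[0.055,[0,0,0],0]], "force": 20}}

```text
clock: 5.05
position: [0.5151, 0.2463, 0.1625]
ee_rot: [-0.706, 0.706, -0.032, 0.032]
contact_force: [2.5, -1.4, -1.0]
width: 0.0595
```

```bash
python3 - <<'E'
from h import *
st()
save('scene5','scene')
im=cv2.imread('pics/scene5.png')[200:384,260:460];cv2.imwrite('pics/scene5z.png',cv2.resize(im,None,fx=3.2,fy=3.2))
E
```

```text
clock 5.05
position [0.5151 0.2463 0.1625]
ee_rot [-0.7064  0.7064 -0.0315  0.0318]
contact_force [ 2.5463 -1.3826 -0.9747]
moment [-0.2847 -0.8012 -0.0432]
width 0.0595
qpos [ 3.2430e-01  3.3010e-01  1.6487e+00 -2.0000e-04  1.1625e+00 -1.1569e+00]
```

View pics/scene5z.png

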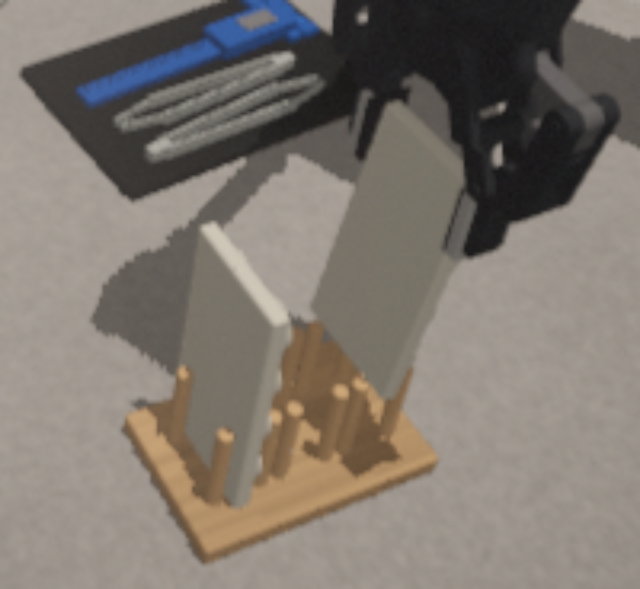

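{"api": "jog_arm", "payload": {"targets": [[0.055,[-0.006,0.0005,-0.001],0],[0.055,[-0.006,0.0005,-0.001],0],[0.055,[-0.006,0.0005,-0.001],0],[0.055,[-0.006,0.0005,-0.0015],0],[0.055,[-0.006,0.0005,-0.002],0],[0.055,[-0.006,0.0005,-0.002],0],[0.055,[-0.006,0.0005,-0.002],0],[0.055,[-0.001,0,-0.0005],0],[0.055,[0,0,0],0]]}}

```text
clock: 6.22
position: [0.472, 0.25, 0.1513]
ee_rot: [0.706, -0.706, 0.032, -0.031]
contact_force: [2.4, 0.3, 1.1]
width: 0.0595
```

```bash
cat >> h.py <<'E'
def plane(Q,it=400,t=.0015):
    rng=np.random.default_rng(0);best=None
    for _ in range(it):
        a=Q[rng.choice(len(Q),3,replace=False)];n=np.cross(a[1]-a[0],a[2]-a[0])
        if np.linalg.norm(n)<1e-9: continue
        n/=np.linalg.norm(n);i=abs((Q-a[0])@n)<t
        if best is None or i.sum()>best.sum():best=i
    c=Q[best].mean(0);n=np.linalg.svd(Q[best]-c)[2][2];return n,c,best
def pals(n,box):
    im,d=save(n,'scene');P=cloud('scene',d)
    for r in silhouettes('palette_a','scene'):
        if r['score']<.2: continue
        Q=P[r['mask']&(d>0)]
        if len(Q)<150: continue
        nn,c,i=plane(Q); nn*=np.sign(nn[0]); print('pal',round(r['score'],2),np.round(r['position']),len(Q),'n',np.round(nn,3),'c',np.round(c,4),'lean',round(np.degrees(np.arcsin(nn[2])),1),'yaw',round(np.degrees(np.arctan2(nn[1],nn[0])),1),i.sum(),'z',np.round(np.percentile(Q[:,2],[1,99]),3))
    a,b,c,e=box; cv2.imwrite(f'pics/{n}z.png',cv2.resize(cv2.imread(f'pics/{n}.png')[a:b,c:e],None,fx=3.2,fy=3.2))
E
python3 - <<'E'
from h import *
st();pals('scene6',(200,384,260,460))
E
```

```text
clock 6.225
position [0.472  0.25   0.1513]
ee_rot [ 0.7065 -0.7063  0.032  -0.0315]
contact_force [2.4166 0.3178 1.1308]
moment [ 0.163  -0.6816  0.0359]
width 0.0595
qpos [ 3.5650e-01  2.8920e-01  1.7429e+00  5.0000e-04  1.1101e+00 -1.1248e+00]
pal 0.72 [332. 311.] 1865 n [ 0.996 -0.09   0.001] c [0.6065 0.2416 0.0881] lean 0.0 yaw -5.2 1471 z [0.014 0.141]
pal 0.59 [396. 275.] 3303 n [ 0.864 -0.086  0.496] c [0.5022 0.2492 0.1167] lean 29.7 yaw -5.7 2764 z [0.029 0.17 ]
```

View pics/scene6z.png

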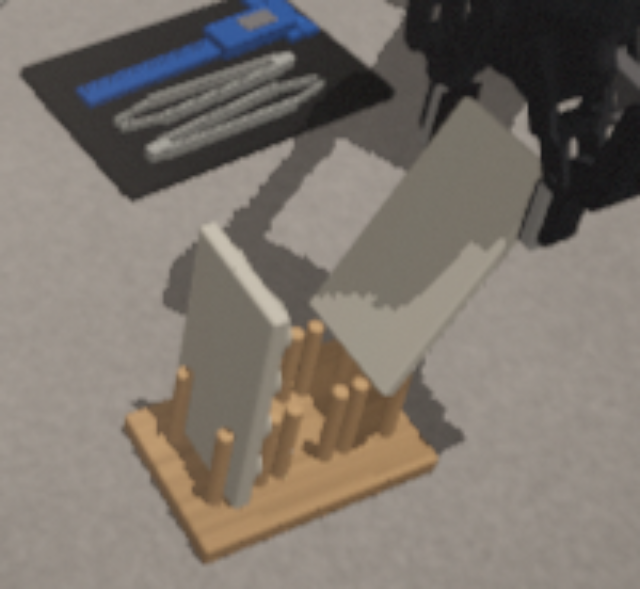

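{"api": "jog_arm", "payload": {"targets": [[0.055,[0,0,0.003],0],[0.055,[0,0,0.012],0],[0.055,[0,0,0.03],0],[0.055,[0,0,0.045],0],[0.055,[0,-0.02,0.05],0.02],[0.055,[0,-0.04,0.02],0.05],[0.055,[0,-0.02,0],0.05],[0.055,[0,0,0],0.045],[0.055,[0,0,0],0.045],[0.055,[0,0,0],0]], "force": 60}}

```text
clock: 7.58
position: [0.4709, 0.1697, 0.3112]
ee_rot: [0.706, -0.706, -0.041, 0.043]
contact_force: [-0.7, -0.4, -2.5]
width: 0.0589
```

```bash

python3 - <<'E'
from h import *
s=st();pals('scene7',(100,300,260,460)); d=np.load('pics/scene7_d.npy');P=cloud('scene',d)
m=silhouettes('palette_a','scene')
ex=np.array([.85856772,.1040082,.5020396]);ey=np.array([-.120189,.992751,-.000126]);ez=np.array([-.498413,-.060231,.864845])
A=np.c_[ex,ey,ez]
mouth=A@np.array([.5135,-.2636,-.0995]);print('mouth',mouth,'tcp tin',s['position']@A)
for r in m:
    Q=P[r['mask']&(d>0)]
    if len(Q) and Q[:,2].min()>.05:
        X=Q@A; print(r['score'],np.round(np.percentile(X,[.5,1,3,50,97,99,99.5],axis=0),4).T)
# wrist/top view
save('top7','top')
for r in silhouettes('palette_a','top'):
    d=np.load('pics/top7_d.npy');Q=cloud('top',d)[r['mask']&(d>0)]
    if len(Q)>100 and Q[:,2].min()>.05: print('top',r['score'],np.round(np.percentile(Q@A,[.5,1,3,50,97,99,99.5],axis=0),4).T)
E
```

```text
clock 7.575
position [0.4709 0.1697 0.3112]
ee_rot [ 0.7059 -0.7058 -0.0411  0.0433]
contact_force [-0.6714 -0.3629 -2.5215]
moment [-0.0067  0.0418 -0.0037]
width 0.0589
qpos [ 2.0630e-01  1.3350e-01  1.5374e+00  5.0000e-04  1.4738e+00 -1.4840e+00]
pal 0.67 [384. 161.] 3799 n [0.864 0.108 0.492] c [0.5007 0.1752 0.2754] lean 29.5 yaw 7.1 3261 z [0.219 0.329]
pal 0.61 [334. 309.] 1838 n [ 0.996 -0.089  0.001] c [0.6065 0.2416 0.0893] lean 0.0 yaw -5.1 1460 z [0.017 0.141]
mouth [ 0.52214844 -0.20228797  0.17177847] tcp tin [0.57822633 0.11178296 0.02424647]
top 0.55 [[ 0.5841  0.5853  0.5867  0.588   0.5889  0.6456  0.6492]
 [ 0.0758  0.0776  0.0812  0.101   0.1291  0.132   0.1338]
 [-0.0843 -0.0833 -0.0814 -0.0522 -0.0124  0.1151  0.1166]]
```

View pics/scene7z.png

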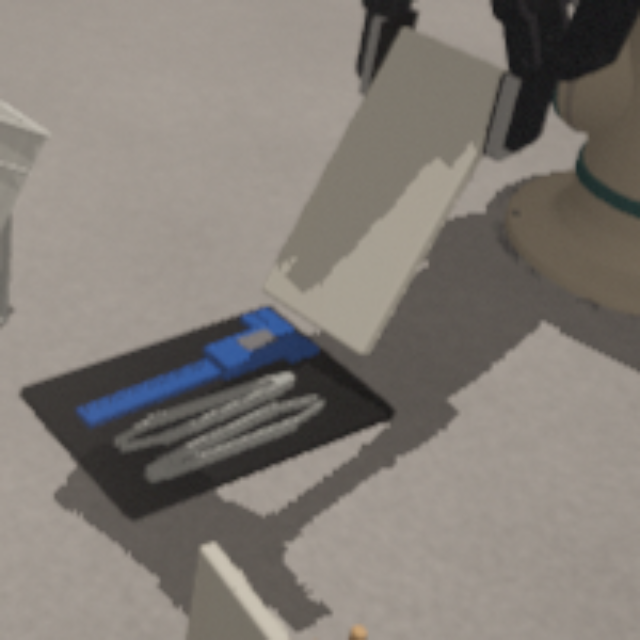

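{"api": "jog_arm", "payload": {"targets": [[0.055,[-0.003,-0.02,0],0],[0.055,[-0.003,-0.04,0],0],[0.055,[-0.003,-0.045,0],0],[0.055,[-0.003,-0.05,0],0],[0.055,[-0.003,-0.05,0],0],[0.055,[-0.003,-0.05,0],0],[0.055,[-0.003,-0.05,0],0],[0.055,[-0.003,-0.046,0],0],[0.055,[-0.003,-0.03,0],0],[0.055,[0,0,0],0]]}}

```text
clock: 9.07
position: [0.4451, -0.2131, 0.311]
ee_rot: [-0.706, 0.706, 0.041, -0.042]
contact_force: [-0.3, 0.1, -2.9]
width: 0.0589
```

```bash
cat >> h.py <<'E'
ex=np.array([.85856772,.1040082,.5020396]);ey=np.array([-.120189,.992751,-.000126]);ez=np.array([-.498413,-.060231,.864845])
A=np.c_[ex,ey,ez]
from scipy.spatial.transform import Rotation as R
def tt():
    s=st();q=s['ee_rot'];z=R.from_quat(np.r_[q[1:],q[0]]).as_matrix()[:,2];z=z*np.sign(z[1])
    print('TCPtin',np.round(s['position']@A,4),'jawyaw-tin(deg)',round(np.degrees(np.arctan2(z[1],z[0])-np.arctan2(ey[1],ey[0])),2),'Ftin',np.round(s['contact_force']@A,2));return s
def pt(n,box):
    for cam in ['scene','top']:
        im,d=save(n+cam,cam);P=cloud(cam,d)
        a,b,c,e=box[cam];cv2.imwrite(f'pics/{n}{cam}z.png',cv2.resize(cv2.imread(f'pics/{n}{cam}.png')[a:b,c:e],None,fx=3.5,fy=3.5))
        for r in silhouettes('palette_a',cam):
            Q=P[r['mask']&(d>0)]
            if r['score']<.15 or len(Q)<100 or np.median(Q[:,1])>.18: continue
            nn,c,i=plane(Q);nn*=np.sign(nn[0]);X=Q[i]@A
            print(cam,round(r['score'],2),len(Q),i.sum(),'lean',round(np.degrees(np.arcsin(nn[2])),1),'yaw-6.9=',round(np.degrees(np.arctan2(nn[1],nn[0]))-6.9,1),'x',np.round(c@ex,4),'y,z 1/99%',np.round(np.percentile(X[:,1:],[1,99],axis=0),4).T.tolist())
BOX={'scene':(60,220,160,320),'top':(130,290,300,460)}
E
python3 - <<'E'
from h import *
tt();pt('s8',BOX)
a=cv2.imread('pics/s8scenez.png');b=cv2.imread('pics/s8topz.png');cv2.imwrite('pics/s8.png',cv2.resize(np.hstack([a,b]),(800,400)))
E
```

```text
clock 9.075
position [ 0.4451 -0.2131  0.311 ]
ee_rot [-0.7059  0.7059  0.041  -0.0416]
contact_force [-0.314   0.1149 -2.8707]
moment [0.051  0.0468 0.0463]
width 0.0589
qpos [-5.8720e-01  1.2120e-01  1.5525e+00 -6.0000e-04  1.4684e+00 -2.2747e+00]
TCPtin [ 0.5162 -0.2651  0.06  ] jawyaw-tin(deg) -0.21 Ftin [-1.7   0.15 -2.33]
scene 0.79 1327 1029 lean 29.4 yaw-6.9= -0.2 x 0.5239 y,z 1/99% [[-0.2927, -0.2341], [-0.0505, 0.0756]]
scene 0.51 473 154 lean -2.9 yaw-6.9= -91.7 x 0.3904 y,z 1/99% [[-0.0136, -0.0088], [-0.2401, -0.1876]]
top 0.83 1433 1305 lean 29.6 yaw-6.9= 0.2 x 0.5267 y,z 1/99% [[-0.2919, -0.2339], [-0.0472, 0.0497]]
```

View pics/s8.png

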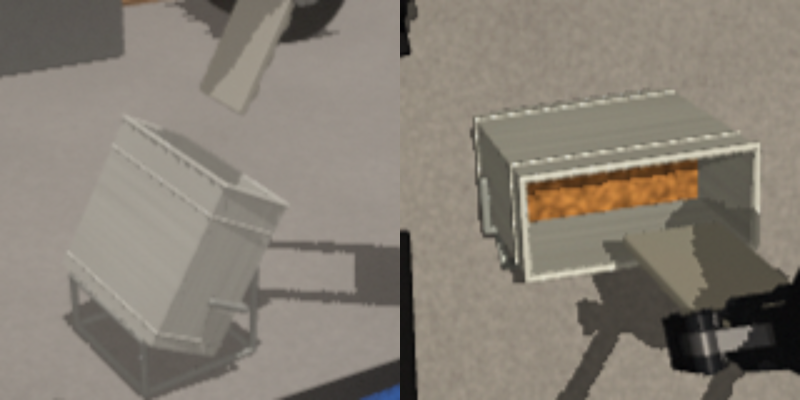

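{"api": "jog_arm", "payload": {"targets": [[0.055,[-0.0095,-0.0012,-0.0055],0],[0.055,[-0.0095,-0.0012,-0.0055],0],[0.055,[0.005,0.0006,-0.0087],0],[0.055,[0.01,0.0012,-0.0173],0],[0.055,[0.01,0.0012,-0.0173],0],[0.055,[0.005,0.0006,-0.0087],0],[0.055,[0,0,0],0]]}}

```text
clock: 10.15
position: [0.4563, -0.2096, 0.2475]
ee_rot: [0.706, -0.705, -0.042, 0.043]
contact_force: [-0.7, -0.3, -2.3]
width: 0.0588
```

```bash
python3 - <<'E'
from h import *
tt();pt('s9',BOX)
a=cv2.imread('pics/s9scenez.png');b=cv2.imread('pics/s9topz.png');cv2.imwrite('pics/s9.png',cv2.resize(np.hstack([a,b]),(800,400)))
E
```

```text
clock 10.15
position [ 0.4563 -0.2096  0.2475]
ee_rot [ 0.7062 -0.7054 -0.0422  0.0431]
contact_force [-0.6632 -0.3248 -2.2613]
moment [-0.0084  0.0902 -0.03  ]
width 0.0588
qpos [-5.6930e-01  1.6740e-01  1.6534e+00  1.0000e-04  1.3226e+00 -2.2608e+00]
TCPtin [ 0.4943 -0.263  -0.0008] jawyaw-tin(deg) 0.01 Ftin [-1.74 -0.24 -1.61]
scene 0.97 1235 940 lean 29.4 yaw-6.9= -0.2 x 0.502 y,z 1/99% [[-0.291, -0.2319], [-0.1076, 0.0146]]
top 0.85 1054 978 lean 29.6 yaw-6.9= 0.2 x 0.5051 y,z 1/99% [[-0.2923, -0.2348], [-0.1071, -0.0123]]
```

View pics/s9.png

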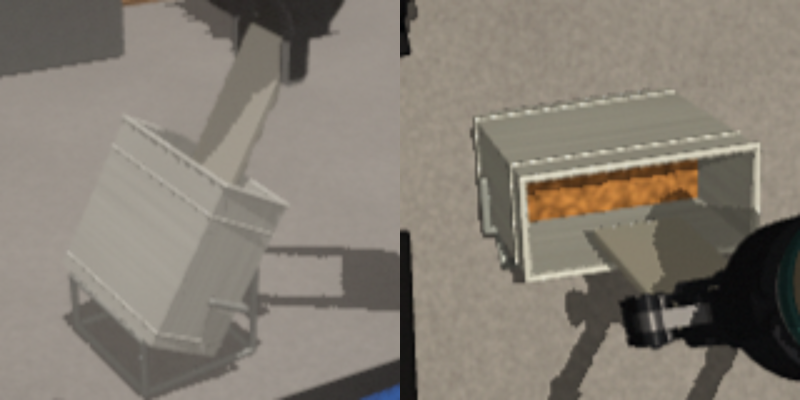

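{"api": "jog_arm", "payload": {"targets": [[0.055,[0.005,0.0006,-0.0087],0],[0.055,[0.0075,0.0009,-0.013],0],[0.055,[0.0075,0.0009,-0.013],0],[0.055,[0.005,0.0006,-0.0087],0],[0.055,[0.0025,0.0003,-0.0043],0],[0.055,[0,0,0],0]]}}

```text
clock: 11.1
position: [0.4839, -0.2065, 0.2002]
ee_rot: [0.706, -0.706, -0.042, 0.043]
contact_force: [0.5, -0.6, -3.8]
width: 0.059
```

```bash
python3 - <<'E'
from h import *
tt();tt();pt('s10',BOX)
a=cv2.imread('pics/s10scenez.png');b=cv2.imread('pics/s10topz.png');cv2.imwrite('pics/s10.png',cv2.resize(np.hstack([a,b]),(800,400)))
E
```

```text
clock 11.1
position [ 0.4839 -0.2065  0.2002]
ee_rot [ 0.706  -0.7056 -0.0423  0.0428]
contact_force [ 0.4733 -0.5566 -3.8264]
moment [-0.0206  0.1107 -0.0183]
width 0.059
qpos [-0.5356  0.2358  1.6857  0.      1.221  -2.2269]
TCPtin [ 0.4945 -0.2632 -0.0556] jawyaw-tin(deg) -0.0 Ftin [-1.57 -0.61 -3.51]
clock 11.1
position [ 0.4839 -0.2065  0.2002]
ee_rot [ 0.706  -0.7056 -0.0423  0.0428]
contact_force [ 0.4733 -0.5566 -3.8264]
moment [-0.0206  0.1107 -0.0183]
width 0.059
qpos [-0.5356  0.2358  1.6857  0.      1.221  -2.2269]
TCPtin [ 0.4945 -0.2632 -0.0556] jawyaw-tin(deg) -0.0 Ftin [-1.57 -0.61 -3.51]
scene 0.76 643 513 lean 29.3 yaw-6.9= 0.2 x 0.5026 y,z 1/99% [[-0.2899, -0.232], [-0.1088, -0.0389]]
top 0.61 683 639 lean 29.5 yaw-6.9= 0.3 x 0.5051 y,z 1/99% [[-0.2909, -0.2347], [-0.1617, -0.0759]]
```

View pics/s10.png

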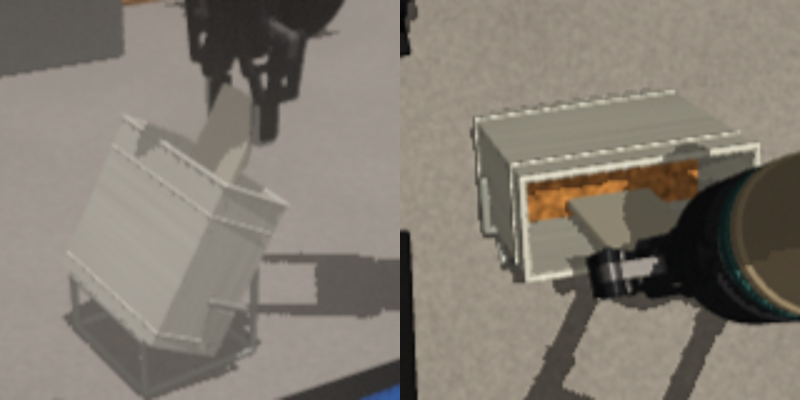

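{"api": "jog_arm", "payload": {"targets": [[0.055,[0,0,-0.0045],0],[0.055,[0,0,-0.0045],0],[0.055,[0,0,-0.0045],0],[0.055,[0,0,0],0]]}}

```text
clock: 11.8
position: [0.4835, -0.2064, 0.1866]
ee_rot: [0.706, -0.706, -0.042, 0.043]
contact_force: [-0.2, -0.1, -3.0]
width: 0.0592
```

```bash
python3 - <<'E'
from h import *
tt()
E
```

```text
clock 11.8
position [ 0.4835 -0.2064  0.1866]
ee_rot [ 0.7061 -0.7056 -0.0421  0.0428]
contact_force [-0.1982 -0.126  -2.994 ]
moment [-0.0503  0.0802  0.0441]
width 0.0592
qpos [-5.3600e-01  2.4640e-01  1.7075e+00  1.0000e-04  1.1890e+00 -2.2269e+00]
TCPtin [ 0.4873 -0.2631 -0.0672] jawyaw-tin(deg) -0.02 Ftin [-1.69 -0.1  -2.48]
```

{"api": "jog_arm", "payload": {"targets": [[0.055,[0.0005,0.0001,-0.0009],0],[0.055,[0.0005,0.0001,-0.0009],0],[0.055,[0.0005,0,-0.0009],0],[0.055,[0.0005,0,-0.0009],0],[0.055,[0,0,0],0]]}}

```text
clock: 12.42
position: [0.4859, -0.2064, 0.1835]
ee_rot: [0.706, -0.706, -0.042, 0.042]
contact_force: [-0.0, -0.0, -1.8]
width: 0.0589
```

{"api": "jog_arm", "payload": {"targets": [[0.055,[0.0005,0.0001,-0.0009],0],[0.055,[0,0,0],0]]}}

```text
clock: 12.68
position: [0.4863, -0.2064, 0.1829]
ee_rot: [-0.706, 0.706, 0.042, -0.043]
contact_force: [-1.6, 0.2, 0.2]
width: 0.0593
```

{"api": "jog_arm", "payload": {"targets": [[0.055,[0.0005,0.0001,-0.0009],0],[0.055,[0,0,0],0]]}}

```text
clock: 12.92
position: [0.4866, -0.2063, 0.1822]
ee_rot: [-0.706, 0.706, 0.042, -0.043]
contact_force: [-3.3, 0.2, 3.6]
width: 0.0591
```

{"api": "jog_arm", "payload": {"targets": [[0.055,[-0.0004,0,0.0007],0],[0.055,[0,0,0],0]], "force": 20}}

```text
clock: 13.18
position: [0.4864, -0.2063, 0.1825]
ee_rot: [-0.706, 0.706, 0.042, -0.042]
contact_force: [-3.5, -0.3, 2.2]
width: 0.059
```

```bash
python3 - <<'E'
from h import *
tt();pt('s11',BOX);save('w11','wrist')
a=cv2.imread('pics/s11scenez.png');b=cv2.imread('pics/s11topz.png');cv2.imwrite('pics/s11.png',cv2.resize(np.hstack([a,b]),(800,400)))
E
```

```text
clock 13.175
position [ 0.4864 -0.2063  0.1825]
ee_rot [-0.7058  0.7059  0.0425 -0.0424]
contact_force [-3.4901 -0.252   2.198 ]
moment [-0.1723  0.3623  0.0021]
width 0.059
qpos [-5.3280e-01  2.5290e-01  1.7093e+00 -1.0000e-04  1.1792e+00 -2.2237e+00]
TCPtin [ 0.4878 -0.2633 -0.0722] jawyaw-tin(deg) -0.02 Ftin [-1.92  0.17  3.66]
scene 0.84 457 381 lean 29.7 yaw-6.9= -0.5 x 0.4959 y,z 1/99% [[-0.2912, -0.2337], [-0.1097, -0.0552]]
top 0.71 695 637 lean 29.6 yaw-6.9= 0.3 x 0.4981 y,z 1/99% [[-0.292, -0.2348], [-0.1804, -0.0921]]
```

View pics/s11.png

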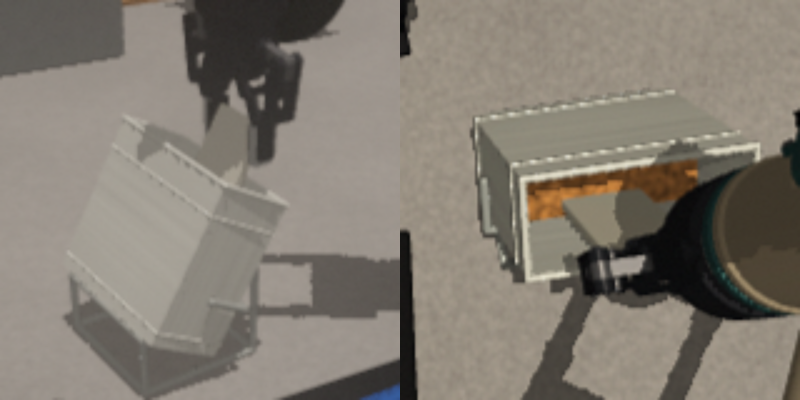

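View pics/w11.png

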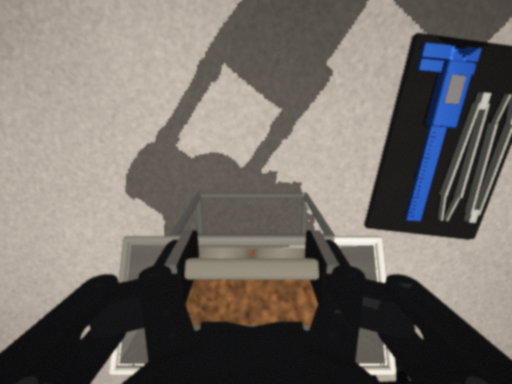

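{"api": "jog_arm", "payload": {"targets": [[0.066,[0,0,0],0],[0.075,[0,0,0],0],[0.08,[0,0,0],0],[0.08,[0,0,0],0]]}}

```text
clock: 13.92
position: [0.4866, -0.2062, 0.1824]
ee_rot: [0.706, -0.706, -0.043, 0.042]
contact_force: [-0.5, -0.1, 1.0]
width: 0.0802
```

```bash
python3 - <<'E'
from h import *
tt();pt('s12',BOX);save('w12','wrist')
a=cv2.imread('pics/s12scenez.png');b=cv2.imread('pics/s12topz.png');cv2.imwrite('pics/s12.png',cv2.resize(np.hstack([a,b]),(800,400)))
E
```

```text
clock 13.925
position [ 0.4866 -0.2062  0.1824]
ee_rot [ 0.7059 -0.7058 -0.0426  0.0424]
contact_force [-0.471  -0.088   0.9511]
moment [-0.0359 -0.0709 -0.0327]
width 0.0802
qpos [-5.3260e-01  2.5320e-01  1.7093e+00  3.0000e-04  1.1791e+00 -2.2238e+00]
TCPtin [ 0.4879 -0.2632 -0.0724] jawyaw-tin(deg) -0.02 Ftin [ 0.06 -0.03  1.06]
scene 0.72 538 418 lean 31.3 yaw-6.9= -0.0 x 0.4926 y,z 1/99% [[-0.2904, -0.2314], [-0.1108, -0.0542]]
scene 0.5 5184 2795 lean 29.8 yaw-6.9= -0.1 x 0.548 y,z 1/99% [[-0.3384, -0.1838], [-0.2457, -0.1017]]
top 0.79 658 610 lean 31.4 yaw-6.9= 0.3 x 0.4967 y,z 1/99% [[-0.2921, -0.2348], [-0.1803, -0.1022]]
```

View pics/s12.png

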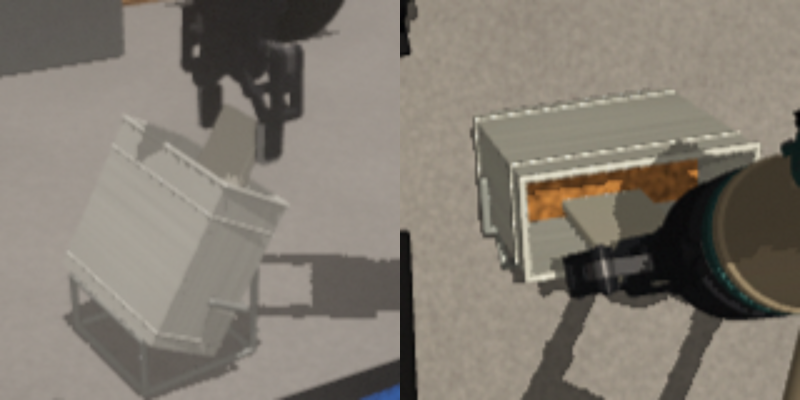

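View pics/w12.png

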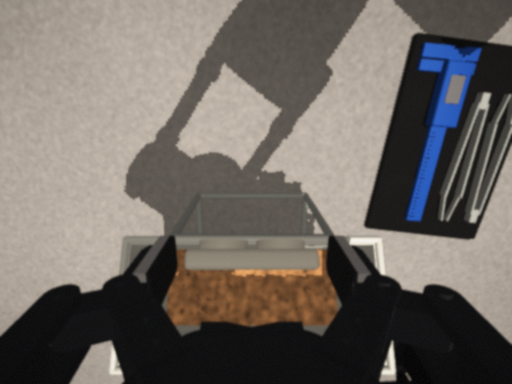

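{"api": "jog_arm", "payload": {"targets": [[0.082,[0,0,0.015],0],[0.085,[0,0,0.03],0],[0.085,[0,0,0.04],0],[0.085,[0.01,0.02,0.03],0],[0.085,[0.02,0.06,0],-0.04],[0.085,[0.02,0.06,0],-0.04],[0.085,[0.02,0.06,0],-0.04],[0.085,[0.02,0.06,0],-0.04],[0.085,[0.02,0.06,0],-0.05],[0.085,[0.003,0.06,0],0]]}}

```text
clock: 15.42
position: [0.5995, 0.1723, 0.2983]
ee_rot: [0.707, -0.706, 0.031, -0.033]
contact_force: [1.9, 1.0, -0.4]
width: 0.0848
```

```bash
python3 - <<'E'
from h import *
s=st();pt('s13',BOX);
q=s['ee_rot'];z=R.from_quat(np.r_[q[1:],q[0]]).as_matrix()[:,2];print(z)
a=cv2.imread('pics/s13scenez.png');b=cv2.imread('pics/s13topz.png');cv2.imwrite('pics/s13.png',cv2.resize(np.hstack([a,b]),(800,400)))
E
```

```text
clock 15.425
position [0.5995 0.1723 0.2983]
ee_rot [ 0.7065 -0.7063  0.0311 -0.0326]
contact_force [ 1.9484  1.0211 -0.3759]
moment [-0.0177  0.002   0.0208]
width 0.0848
qpos [ 1.6840e-01  3.2790e-01  1.3067e+00 -1.0000e-04  1.5049e+00 -1.3121e+00]
scene 0.96 543 412 lean 31.2 yaw-6.9= 0.2 x 0.4925 y,z 1/99% [[-0.2893, -0.2312], [-0.1106, -0.0544]]
scene 0.39 383 139 lean 72.8 yaw-6.9= -90.5 x 0.3882 y,z 1/99% [[-0.0522, -0.0238], [-0.2452, -0.1756]]
top 0.59 1483 1253 lean 31.6 yaw-6.9= 0.4 x 0.4959 y,z 1/99% [[-0.2926, -0.2348], [-0.1785, -0.0518]]
[9.00960231e-02 9.95932993e-01 4.23832482e-04]
```

View pics/s13.png

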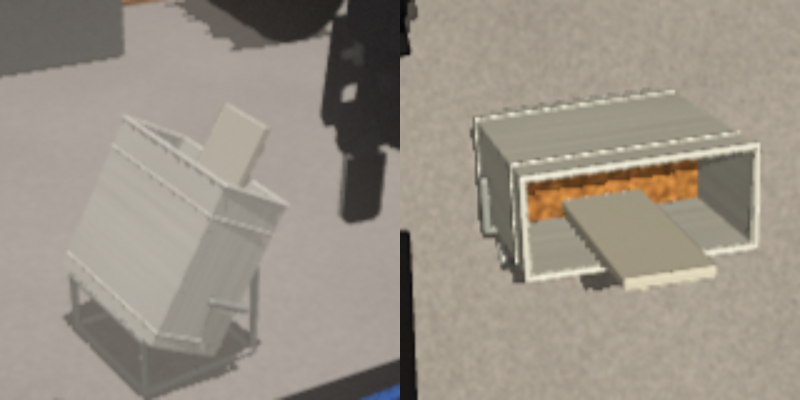

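{"api": "jog_arm", "payload": {"targets": [[0.085,[0,0.035,-0.02],0],[0.085,[0.0005,0.03,-0.03],0],[0.085,[0,0,-0.04],0],[0.085,[0,0,-0.04],0],[0.085,[0,0,-0.03],0],[0.085,[0,0,-0.013],0],[0.085,[0,0,0],0]]}}

```text
clock: 16.5
position: [0.599, 0.2341, 0.1244]
ee_rot: [-0.706, 0.707, -0.032, 0.032]
contact_force: [-0.1, -0.4, -0.4]
width: 0.0847
```

```bash
python3 - <<'E'
from h import *
s=st();save('w14','wrist')
E
```

```text
clock 16.5
position [0.599  0.2341 0.1244]
ee_rot [-0.7062  0.7065 -0.0324  0.032 ]
contact_force [-0.0979 -0.3922 -0.3664]
moment [-0.0219 -0.0211  0.0198]
width 0.0847
qpos [ 2.6460e-01  4.6210e-01  1.5333e+00 -2.0000e-04  1.1469e+00 -1.2150e+00]
```

View pics/w14.png

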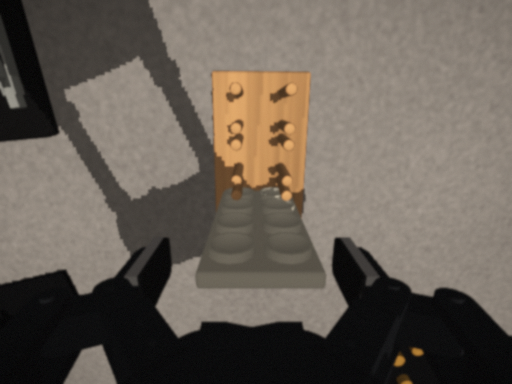

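{"api": "jog_arm", "payload": {"targets": [[0.085,[0.001,0.004,0],0],[0.055,[0,0,0],0],[0.055,[0,0,0],0],[0.055,[0,0,0],0],[0.055,[0,0,0],0]], "force": 40}}

```text
clock: 17.18
position: [0.6003, 0.2394, 0.1256]
ee_rot: [0.707, -0.706, 0.031, -0.032]
contact_force: [-0.6, -0.7, 5.5]
width: 0.0591
```

{"api": "jog_arm", "payload": {"targets": [[0.055,[0,0,0.01],0],[0.055,[0,0,0.015],0],[0.055,[0,0,0.012],0],[0.055,[0,0,0.006],0],[0.055,[0,0,0],0]]}}

```text
clock: 17.8
position: [0.6, 0.2393, 0.1681]
ee_rot: [0.707, -0.706, 0.031, -0.032]
contact_force: [0.1, 0.6, -3.3]
width: 0.0597
```

```bash
python3 - <<'E'
from h import *
st();pals('s15',(200,384,260,460))
E
```

```text
clock 17.8
position [0.6    0.2393 0.1681]
ee_rot [ 0.7065 -0.7063  0.0314 -0.0321]
contact_force [ 0.0924  0.6143 -3.2577]
moment [-0.0663 -0.0114 -0.031 ]
width 0.0597
qpos [ 2.7180e-01  4.3070e-01  1.4695e+00  1.0000e-04  1.2403e+00 -1.2092e+00]
pal 0.96 [254. 117.] 613 n [0.845 0.102 0.524] c [ 0.4949 -0.2017  0.1767] lean 31.6 yaw 6.9 416 z [-0.003  0.2  ]
pal 0.87 [333. 299.] 2062 n [ 0.996 -0.089  0.   ] c [0.6062 0.2404 0.1226] lean 0.0 yaw -5.1 1775 z [0.057 0.184]
```

View pics/s15z.png

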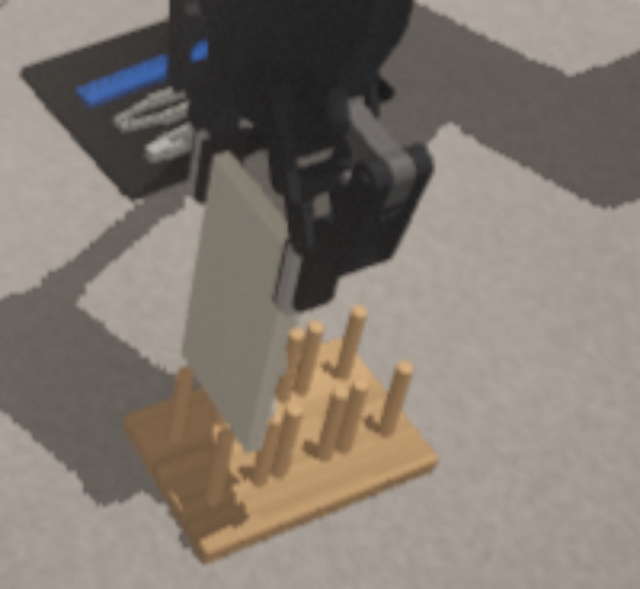

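{"api": "jog_arm", "payload": {"targets": [[0.055,[-0.005,0.0005,0],0],[0.055,[-0.006,0.0005,0],0],[0.055,[-0.006,0.0005,-0.0005],0],[0.055,[-0.006,0.0005,-0.001],0],[0.055,[-0.006,0.0005,-0.001],0],[0.055,[-0.006,0.0005,-0.001],0],[0.055,[-0.006,0.0005,-0.0015],0],[0.055,[-0.006,0.0005,-0.002],0],[0.055,[-0.006,0.0005,-0.002],0],[0.055,[-0.0065,0.0005,-0.003],0]], "force": 20}}

```text
clock: 19.15
position: [0.5399, 0.2445, 0.1554]
ee_rot: [0.707, -0.706, 0.032, -0.032]
contact_force: [2.9, 0.1, 0.9]
width: 0.0593
```

{"api": "jog_arm", "payload": {"targets": [[0.055,[0,0,0],0],[0.055,[0,0,0.003],0],[0.055,[0,0,0.012],0],[0.055,[0,0,0.03],0],[0.055,[0,0,0.045],0],[0.055,[0,-0.02,0.05],0.02],[0.055,[0,-0.04,0.02],0.05],[0.055,[0,-0.04,0],0.05],[0.055,[0,-0.02,0],0.045],[0.055,[0,0,0],0.045]], "force": 60}}

```text
clock: 20.4
position: [0.5383, 0.1229, 0.3154]
ee_rot: [0.706, -0.706, -0.041, 0.044]
contact_force: [0.9, 0.1, -2.7]
width: 0.0588
```

```bash
python3 - <<'E'
from h import *
tt();pals('s16',(100,300,260,460))
E
```

```text
clock 20.4
position [0.5383 0.1229 0.3154]
ee_rot [ 0.706  -0.7057 -0.0406  0.0438]
contact_force [ 0.873   0.145  -2.7048]
moment [0.0032 0.0938 0.0422]
width 0.0588
qpos [ 9.8000e-02  2.1350e-01  1.4264e+00  6.0000e-04  1.5062e+00 -1.5923e+00]
TCPtin [ 0.6333  0.0572 -0.003 ] jawyaw-tin(deg) -0.06 Ftin [-0.59  0.04 -2.78]
pal 0.87 [257. 116.] 569 n [0.843 0.111 0.526] c [ 0.4948 -0.2024  0.1766] lean 31.7 yaw 7.5 414 z [0.151 0.2  ]
pal 0.73 [319. 156.] 3369 n [0.872 0.1   0.48 ] c [0.5716 0.1292 0.2762] lean 28.7 yaw 6.5 2991 z [0.219 0.33 ]
```

View pics/s16z.png

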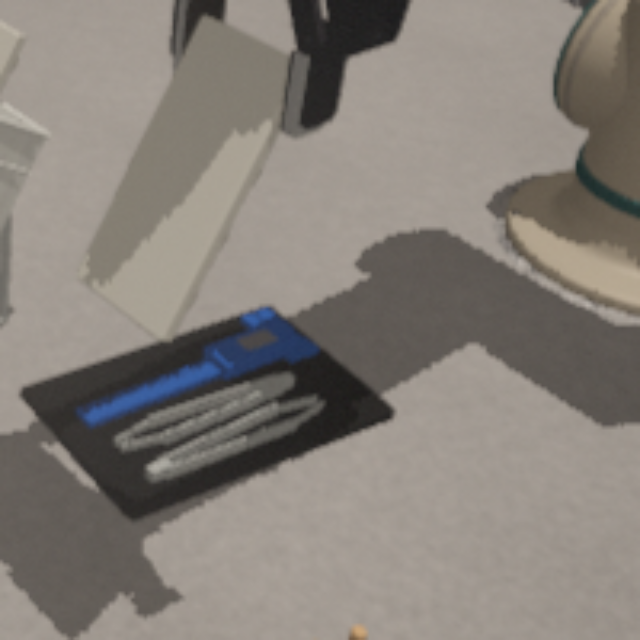

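{"api": "jog_arm", "payload": {"targets": [[0.055,[-0.006,-0.02,0],0],[0.055,[-0.01,-0.035,0],0],[0.055,[-0.011,-0.04,0],0],[0.055,[-0.012,-0.043,0],0],[0.055,[-0.012,-0.043,0],0],[0.055,[-0.012,-0.043,0],0],[0.055,[-0.012,-0.043,0],0],[0.055,[-0.011,-0.04,0],0],[0.055,[-0.009,-0.027,-0.002],0],[0.055,[0,0,0],0]]}}

```text
clock: 21.75
position: [0.4436, -0.2113, 0.3131]
ee_rot: [0.706, -0.706, -0.04, 0.042]
contact_force: [0.6, 1.3, -2.8]
width: 0.0587
```

```bash
python3 - <<'E'
from h import *
tt();pt('s17',BOX)
a=cv2.imread('pics/s17scenez.png');b=cv2.imread('pics/s17topz.png');cv2.imwrite('pics/s17.png',cv2.resize(np.hstack([a,b]),(800,400)))
E
```

```text
clock 21.75
position [ 0.4436 -0.2113  0.3131]
ee_rot [ 0.7061 -0.7057 -0.0405  0.0419]
contact_force [ 0.6221  1.3269 -2.7749]
moment [-0.0873  0.0618 -0.0136]
width 0.0587
qpos [-5.8560e-01  1.1780e-01  1.5514e+00 -9.0000e-04  1.4743e+00 -2.2729e+00]
TCPtin [ 0.5161 -0.2631  0.0624] jawyaw-tin(deg) -0.22 Ftin [-0.72  1.24 -2.79]
scene 0.94 523 399 lean 31.0 yaw-6.9= -0.1 x 0.4927 y,z 1/99% [[-0.2889, -0.2319], [-0.1095, -0.0553]]
scene 0.59 1407 1080 lean 28.8 yaw-6.9= -0.0 x 0.5251 y,z 1/99% [[-0.2911, -0.2316], [-0.0529, 0.0733]]
top 0.61 889 739 lean 31.5 yaw-6.9= 0.6 x 0.4964 y,z 1/99% [[-0.2921, -0.2344], [-0.1795, -0.0531]]
top 0.56 1499 1381 lean 28.9 yaw-6.9= -0.1 x 0.5288 y,z 1/99% [[-0.2905, -0.2327], [-0.0503, 0.0543]]
```

View pics/s17.png

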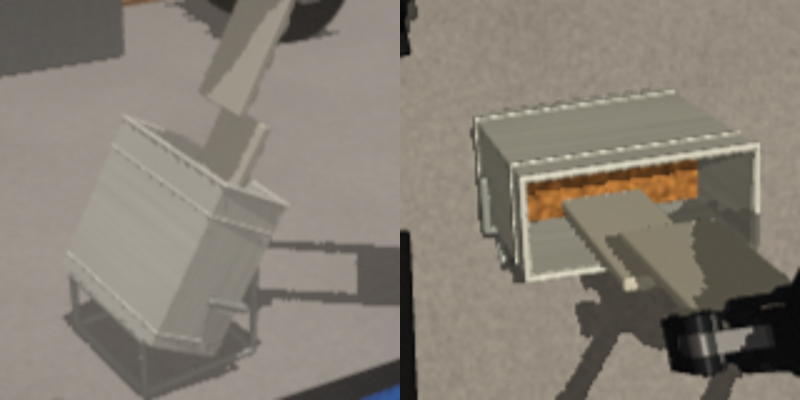

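{"api": "jog_arm", "payload": {"targets": [[0.055,[-0.0025,-0.0015,-0.0015],0],[0.055,[-0.0025,-0.0005,-0.0015],0],[0.055,[0.005,0.0006,-0.0087],0],[0.055,[0.0075,0.0009,-0.013],0],[0.055,[0.0075,0.0009,-0.013],0],[0.055,[0.0075,0.0009,-0.013],0],[0.055,[0.0075,0.0009,-0.013],0],[0.055,[0.005,0.0006,-0.0087],0],[0.055,[0.0025,0.0003,-0.0043],0],[0.055,[0,0,0],0]]}}

```text
clock: 23.2
position: [0.4828, -0.2066, 0.2365]
ee_rot: [0.706, -0.706, -0.042, 0.043]
contact_force: [-0.8, -0.6, -2.6]
width: 0.0586
```

```bash
python3 - <<'E'
from h import *
tt();pt('s18',BOX);save('w18','wrist')
a=cv2.imread('pics/s18scenez.png');b=cv2.imread('pics/s18topz.png');cv2.imwrite('pics/s18.png',cv2.resize(np.hstack([a,b]),(800,400)))
E
```

```text
clock 23.2
position [ 0.4828 -0.2066  0.2365]
ee_rot [ 0.7059 -0.7057 -0.0424  0.0426]
contact_force [-0.8057 -0.6317 -2.6203]
moment [0.0011 0.0911 0.006 ]
width 0.0586
qpos [-0.5369  0.2084  1.6281 -0.      1.3055 -2.228 ]
TCPtin [ 0.5118 -0.2632 -0.0237] jawyaw-tin(deg) -0.01 Ftin [-2.07 -0.53 -1.83]
scene 0.79 952 723 lean 28.8 yaw-6.9= 0.0 x 0.5214 y,z 1/99% [[-0.2906, -0.2318], [-0.1049, -0.0125]]
scene 0.57 266 176 lean 31.3 yaw-6.9= 1.3 x 0.4923 y,z 1/99% [[-0.2557, -0.2304], [-0.1096, -0.0542]]
top 0.7 225 181 lean 31.6 yaw-6.9= 4.1 x 0.4963 y,z 1/99% [[-0.2482, -0.2343], [-0.1787, -0.0931]]
top 0.6 803 773 lean 29.0 yaw-6.9= 0.1 x 0.5237 y,z 1/99% [[-0.2911, -0.2348], [-0.1354, -0.0408]]
```

View pics/s18.png

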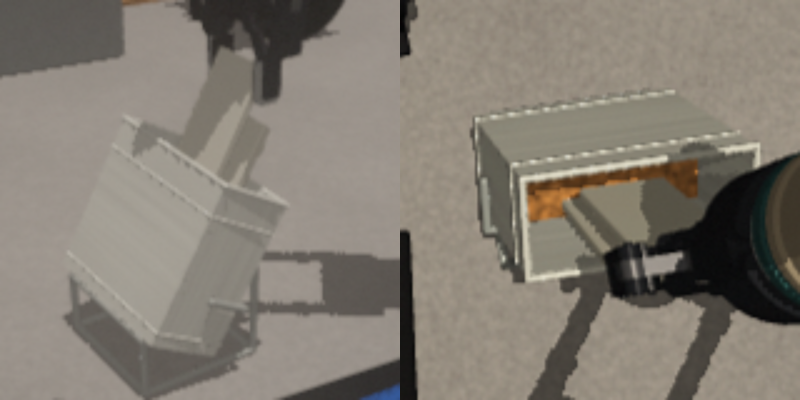

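View pics/w18.png

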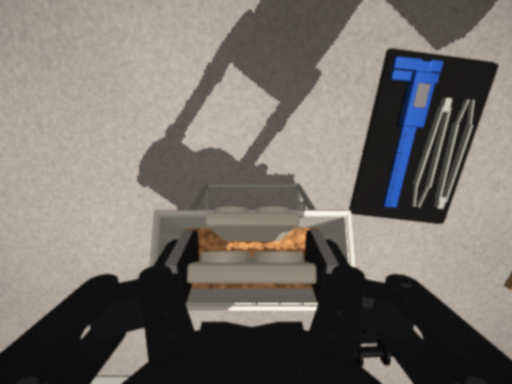

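{"api": "jog_arm", "payload": {"targets": [[0.055,[0.0025,0.0003,-0.006],0],[0.055,[0.004,0.0005,-0.0085],0],[0.055,[0.004,0.0005,-0.0085],0],[0.055,[0.003,0.0004,-0.006],0],[0.055,[0,0,0],0]]}}

```text
clock: 24.08
position: [0.4962, -0.2047, 0.2069]
ee_rot: [0.706, -0.705, -0.042, 0.043]
contact_force: [-0.6, -0.1, -2.8]
width: 0.0589
```

```bash
python3 - <<'E'
from h import *
tt();save('w19','wrist')
E
```

```text
clock 24.075
position [ 0.4962 -0.2047  0.2069]
ee_rot [ 0.7062 -0.7055 -0.0421  0.043 ]
contact_force [-0.5588 -0.0829 -2.8025]
moment [-0.0133  0.0518  0.0175]
width 0.0589
qpos [-5.2100e-01  2.4670e-01  1.6527e+00  1.0000e-04  1.2438e+00 -2.2122e+00]
TCPtin [ 0.5086 -0.2629 -0.0561] jawyaw-tin(deg) -0.0 Ftin [-1.9  -0.01 -2.14]
```

View pics/w19.png

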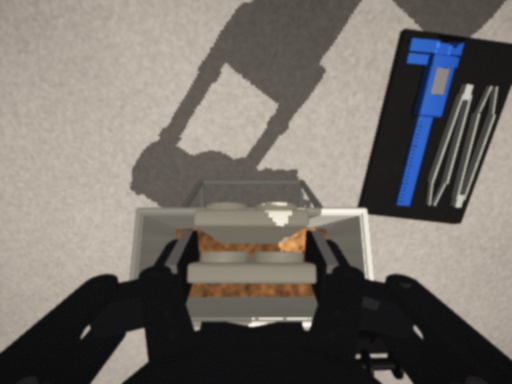

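{"api": "jog_arm", "payload": {"targets": [[0.055,[0.001,0.0001,-0.0017],0],[0.055,[0.001,0.0001,-0.0017],0],[0.055,[0.001,0.0001,-0.0017],0],[0.055,[0.0005,0.0001,-0.0009],0],[0.055,[0,0,0],0]]}}

```text
clock: 24.75
position: [0.4998, -0.2045, 0.2016]
ee_rot: [0.706, -0.706, -0.042, 0.043]
contact_force: [-0.7, 0.3, -2.1]
width: 0.0586
```

{"api": "jog_arm", "payload": {"targets": [[0.055,[0.0005,0.0001,-0.0009],0],[0.055,[0.0005,0,-0.0009],0],[0.055,[0,0,0],0]]}}

```text
clock: 25.12
position: [0.5008, -0.2044, 0.1998]
ee_rot: [0.706, -0.706, -0.042, 0.043]
contact_force: [-0.6, -0.0, -1.6]
width: 0.0586
```

{"api": "jog_arm", "payload": {"targets": [[0.055,[0.0005,0.0001,-0.0009],0],[0.055,[0,0,0],0]]}}

```text
clock: 25.38
position: [0.5013, -0.2043, 0.1989]
ee_rot: [0.706, -0.706, -0.042, 0.043]
contact_force: [0.3, -0.1, -2.2]
width: 0.0591
```

{"api": "jog_arm", "payload": {"targets": [[0.055,[0.0005,0.0001,-0.0009],0],[0.055,[0,0,0],0]]}}

```text
clock: 25.62
position: [0.5018, -0.2042, 0.1981]
ee_rot: [0.706, -0.706, -0.042, 0.043]
contact_force: [-0.1, 0.1, -2.3]
width: 0.0587
```

{"api": "jog_arm", "payload": {"targets": [[0.055,[0.0005,0,-0.0009],0],[0.055,[0,0,0],0]]}}

```text
clock: 25.88
position: [0.5021, -0.2042, 0.1975]
ee_rot: [0.706, -0.706, -0.042, 0.043]
contact_force: [-0.2, 0.7, -0.1]
width: 0.059
```

{"api": "jog_arm", "payload": {"targets": [[0.055,[0.0003,0,-0.0006],0],[0.055,[0,0,0],0]]}}

```text
clock: 26.12
position: [0.5023, -0.2042, 0.197]
ee_rot: [0.706, -0.706, -0.042, 0.043]
contact_force: [-2.9, 0.1, 2.5]
width: 0.0588
```

```bash
python3 - <<'E'
from h import *
tt();pt('s20',BOX);save('w20','wrist')
a=cv2.imread('pics/s20scenez.png');b=cv2.imread('pics/s20topz.png');cv2.imwrite('pics/s20.png',cv2.resize(np.hstack([a,b]),(800,400)))
E
```

```text
clock 26.125
position [ 0.5023 -0.2042  0.197 ]
ee_rot [ 0.7058 -0.7058 -0.0424  0.0426]
contact_force [-2.9369  0.1419  2.4966]
moment [0.1592 0.4918 0.0843]
width 0.0588
qpos [-5.1440e-01  2.6150e-01  1.6580e+00 -2.0000e-04  1.2225e+00 -2.2054e+00]
TCPtin [ 0.5089 -0.2631 -0.0677] jawyaw-tin(deg) -0.01 Ftin [-1.25  0.49  3.61]
scene 0.7 463 351 lean 28.4 yaw-6.9= -0.7 x 0.5189 y,z 1/99% [[-0.2904, -0.232], [-0.1055, -0.0572]]
scene 0.56 142 74 lean 35.6 yaw-6.9= 1.0 x 0.4927 y,z 1/99% [[-0.2502, -0.2314], [-0.1094, -0.0575]]
top 0.81 376 214 lean 31.6 yaw-6.9= 0.7 x 0.4952 y,z 1/99% [[-0.2757, -0.2342], [-0.1793, -0.0522]]
```

View pics/s20.png

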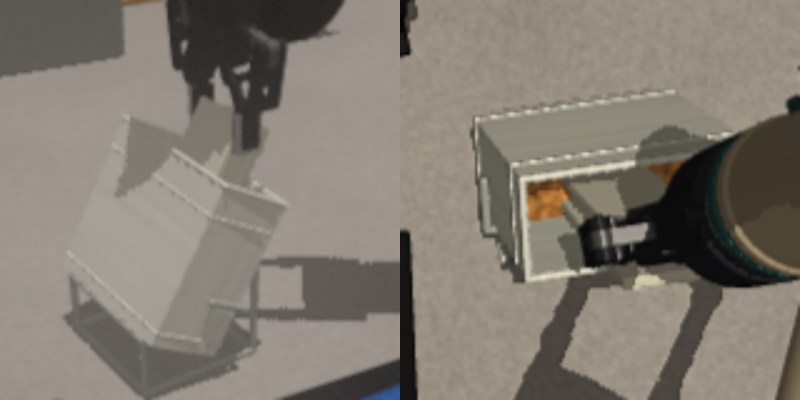

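View pics/w20.png

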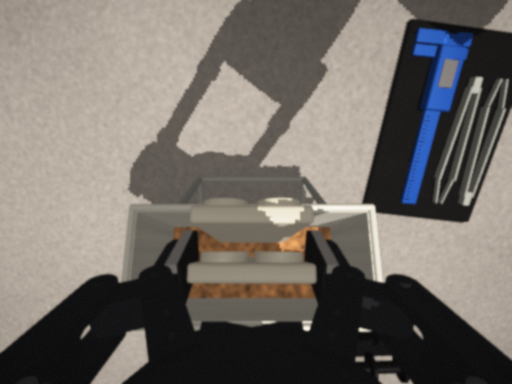

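{"api": "jog_arm", "payload": {"targets": [[0.055,[-0.0009,-0.0001,-0.0005],0],[0.055,[-0.0009,-0.0001,-0.0005],0],[0.055,[0,0,0],0]], "force": 20}}

```text
clock: 26.75
position: [0.5016, -0.2043, 0.1961]
ee_rot: [0.706, -0.706, -0.043, 0.042]
contact_force: [-1.6, 1.4, 5.5]
width: 0.059
```

{"api": "jog_arm", "payload": {"targets": [[0.055,[-0.0009,-0.0001,-0.0005],0],[0.055,[-0.0009,-0.0001,-0.0005],0],[0.055,[0,0,0],0]]}}

```text
clock: 27.12
position: [0.5006, -0.2046, 0.1955]
ee_rot: [-0.706, 0.706, 0.044, -0.041]
contact_force: [0.2, 1.6, 5.3]
width: 0.0587
```

```bash
python3 - <<'E'
from h import *
tt();pt('s21',BOX);save('w21','wrist')
E
```

```text
clock 27.125
position [ 0.5006 -0.2046  0.1955]
ee_rot [-0.7057  0.7059  0.0438 -0.0408]
contact_force [0.1539 1.5568 5.274 ]
moment [ 0.4807 -0.2123  0.0815]
width 0.0587
qpos [-0.518   0.2583  1.6664  0.0023  1.2131 -2.2093]
TCPtin [ 0.5067 -0.2633 -0.0681] jawyaw-tin(deg) -0.04 Ftin [2.94 1.53 4.39]
scene 0.95 435 357 lean 29.6 yaw-6.9= -0.8 x 0.5168 y,z 1/99% [[-0.2882, -0.2323], [-0.1052, -0.0565]]
scene 0.26 5156 2811 lean 29.9 yaw-6.9= -0.2 x 0.548 y,z 1/99% [[-0.3384, -0.1845], [-0.2467, -0.1022]]
top 0.95 648 576 lean 29.7 yaw-6.9= 0.1 x 0.5192 y,z 1/99% [[-0.292, -0.2347], [-0.1701, -0.0858]]
top 0.79 253 135 lean 31.7 yaw-6.9= -0.1 x 0.4948 y,z 1/99% [[-0.2736, -0.2344], [-0.1719, -0.0523]]
```

View pics/w21.png

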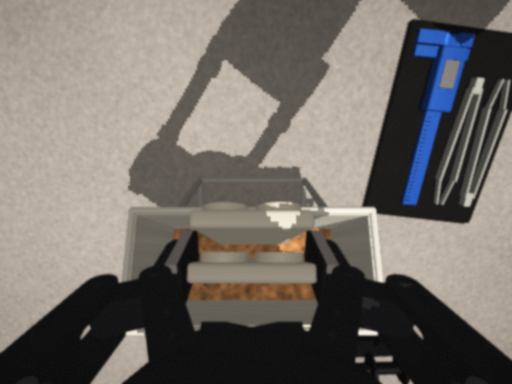

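{"api": "jog_arm", "payload": {"targets": [[0.055,[-0.0011,-0.0001,0],0],[0.055,[-0.0011,-0.0001,-0.0001],0],[0.055,[0,0,0],0]]}}

```text
clock: 27.75
position: [0.4977, -0.205, 0.1945]
ee_rot: [-0.706, 0.706, 0.043, -0.042]
contact_force: [2.2, 1.2, 1.5]
width: 0.0587
```

```bash
python3 - <<'E'
from h import *
tt();pt('s22',BOX)
a=cv2.imread('pics/s22scenez.png');b=cv2.imread('pics/s22topz.png');cv2.imwrite('pics/s22.png',cv2.resize(np.hstack([a,b]),(800,400)))
E
```

```text
clock 27.75
position [ 0.4977 -0.205   0.1945]
ee_rot [-0.7057  0.706   0.0431 -0.0417]
contact_force [2.2262 1.2415 1.5107]
moment [ 0.2362 -0.4523 -0.0541]
width 0.0587
qpos [-5.2060e-01  2.5640e-01  1.6717e+00  8.0000e-04  1.2115e+00 -2.2116e+00]
TCPtin [ 0.5037 -0.2634 -0.0675] jawyaw-tin(deg) -0.03 Ftin [2.8  0.96 0.12]
scene 0.73 508 381 lean 29.1 yaw-6.9= -0.4 x 0.5137 y,z 1/99% [[-0.2909, -0.232], [-0.1067, -0.0553]]
scene 0.71 464 160 lean -66.2 yaw-6.9= 81.2 x 0.3912 y,z 1/99% [[-0.0236, 0.0065], [-0.2448, -0.1807]]
top 0.82 685 634 lean 29.1 yaw-6.9= 0.1 x 0.5153 y,z 1/99% [[-0.2926, -0.235], [-0.1798, -0.0886]]
top 0.67 198 114 lean 31.7 yaw-6.9= -4.3 x 0.4948 y,z 1/99% [[-0.2694, -0.2343], [-0.1785, -0.0511]]
```

View pics/s22.png

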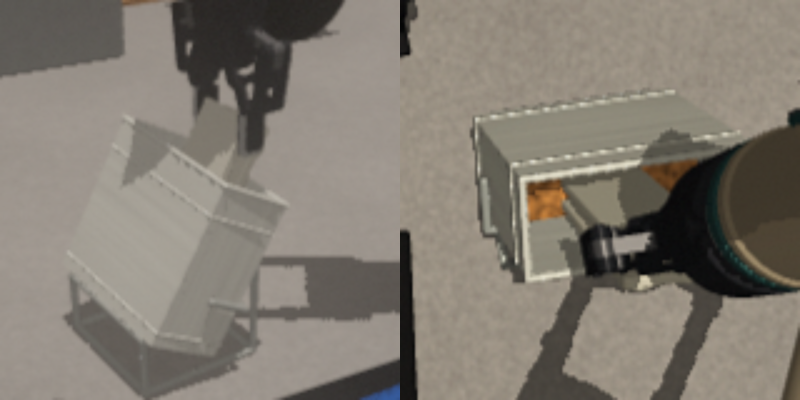

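{"api": "jog_arm", "payload": {"targets": [[0.055,[-0.0011,-0.0001,-0.0004],0],[0.055,[-0.0011,-0.0001,-0.0004],0],[0.055,[0,0,0],0]]}}

```text
clock: 28.32
position: [0.4956, -0.2053, 0.1939]
ee_rot: [-0.706, 0.706, 0.043, -0.042]
contact_force: [5.0, 0.2, 1.1]
width: 0.059
```

{"api": "jog_arm", "payload": {"targets": [[0.055,[-0.0011,-0.0001,-0.0005],0],[0.055,[-0.0011,-0.0001,-0.0005],0],[0.055,[0,0,0],0]]}}

```text
clock: 28.7
position: [0.4947, -0.2054, 0.1936]
ee_rot: [-0.706, 0.706, 0.044, -0.04]
contact_force: [6.9, 1.8, 2.8]
width: 0.0588
```

```bash
python3 - <<'E'
from h import *
tt();pt('s23',BOX);save('w23','wrist')
a=cv2.imread('pics/s23scenez.png');b=cv2.imread('pics/s23topz.png');cv2.imwrite('pics/s23.png',cv2.resize(np.hstack([a,b]),(800,400)))
E
```

```text
clock 28.7
position [ 0.4947 -0.2054  0.1936]
ee_rot [-0.7055  0.7061  0.0443 -0.0403]
contact_force [6.8652 1.8122 2.7809]
moment [ 0.3339 -1.0913 -0.0038]
width 0.0588
qpos [-0.5251  0.2516  1.681   0.0026  1.2038 -2.2166]
TCPtin [ 0.5005 -0.2634 -0.0667] jawyaw-tin(deg) -0.04 Ftin [ 7.48  0.97 -1.13]
scene 0.96 488 381 lean 29.4 yaw-6.9= -0.3 x 0.5106 y,z 1/99% [[-0.2899, -0.2316], [-0.1073, -0.0545]]
top 0.76 720 671 lean 29.4 yaw-6.9= 0.0 x 0.5126 y,z 1/99% [[-0.2929, -0.235], [-0.1793, -0.0848]]
top 0.75 191 89 lean 33.1 yaw-6.9= -8.6 x 0.4933 y,z 1/99% [[-0.2688, -0.2343], [-0.1795, -0.0517]]
```

View pics/s23.png

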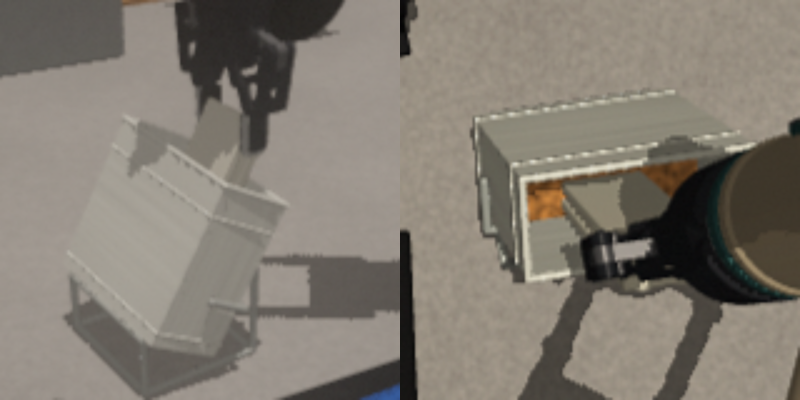

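View pics/w23.png

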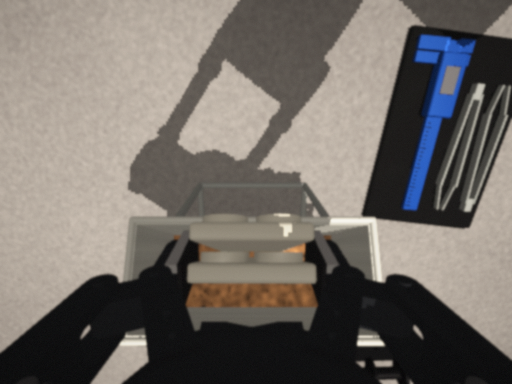

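{"api": "jog_arm", "payload": {"targets": [[0.055,[0.0008,0.0001,-0.0006],0],[0.055,[0,0,0],0]]}}

```text
clock: 29.2
position: [0.4947, -0.2054, 0.1935]
ee_rot: [-0.705, 0.706, 0.044, -0.041]
contact_force: [3.4, 1.5, 5.2]
width: 0.0592
```

```bash
python3 - <<'E'
from h import *
tt()
E
```

```text
clock 29.2
position [ 0.4947 -0.2054  0.1935]
ee_rot [-0.7054  0.7062  0.0438 -0.041 ]
contact_force [3.4147 1.4786 5.159 ]
moment [ 0.2393 -0.7406  0.0347]
width 0.0592
qpos [-5.2430e-01  2.5240e-01  1.6802e+00  1.3000e-03  1.2050e+00 -2.2156e+00]
TCPtin [ 0.5005 -0.2634 -0.0669] jawyaw-tin(deg) -0.03 Ftin [5.68 1.06 2.67]
```

{"api": "jog_arm", "payload": {"targets": [[0.064,[0,0,0],0],[0.07,[0,0,0],0],[0.078,[0,0,0],0],[0.08,[0,0,0],0]]}}

```text
clock: 29.7
position: [0.4927, -0.2051, 0.1918]
ee_rot: [0.706, -0.706, -0.042, 0.043]
contact_force: [-0.9, -0.9, -0.6]
width: 0.0801
```

```bash
python3 - <<'E'
from h import *
tt();pt('s24',BOX);save('w24','wrist')
a=cv2.imread('pics/s24scenez.png');b=cv2.imread('pics/s24topz.png');cv2.imwrite('pics/s24.png',cv2.resize(np.hstack([a,b]),(800,400)))
E
```

```text
clock 29.7
position [ 0.4927 -0.2051  0.1918]
ee_rot [ 0.706  -0.7057 -0.0421  0.0429]
contact_force [-0.8552 -0.8738 -0.6403]
moment [-0.0067  0.0042  0.0116]
width 0.0801
qpos [-5.2470e-01  2.5360e-01  1.6831e+00 -2.0000e-04  1.2061e+00 -2.2156e+00]
TCPtin [ 0.498  -0.2629 -0.0674] jawyaw-tin(deg) -0.02 Ftin [-1.15 -0.76 -0.07]
scene 0.73 532 408 lean 31.4 yaw-6.9= -0.5 x 0.5067 y,z 1/99% [[-0.2912, -0.2331], [-0.1077, -0.055]]
top 0.87 640 613 lean 31.4 yaw-6.9= 0.2 x 0.5106 y,z 1/99% [[-0.2916, -0.2356], [-0.1789, -0.0979]]
```

View pics/s24.png

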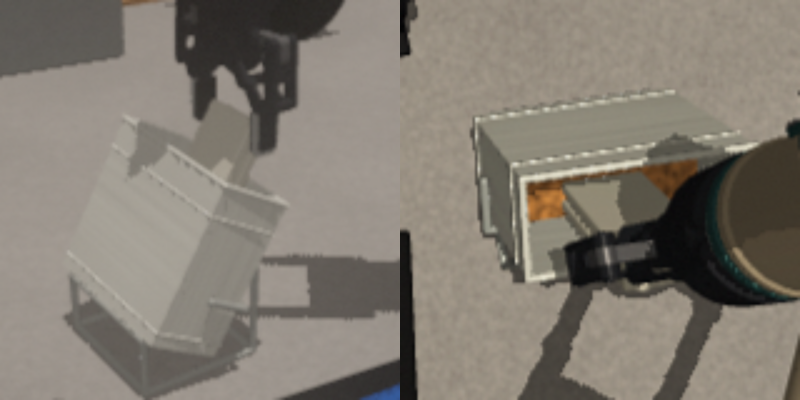

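View pics/w24.png

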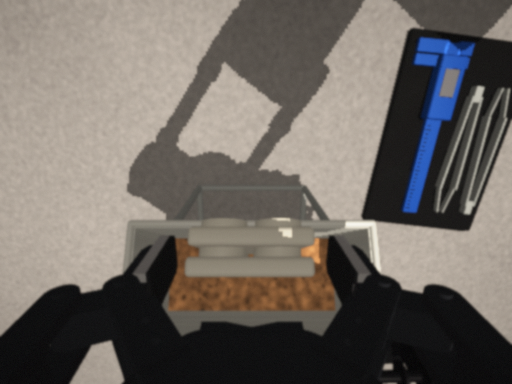

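Both palettes lean together in the tin (wrist view: tops at rows 236 and 266, between the fingers). I'll retract straight up and check.

{"api": "jog_arm", "payload": {"targets": [[0.082,[0,0,0.012],0],[0.085,[0,0,0.025],0],[0.085,[0,0,0.035],0],[0.085,[0,0,0.04],0],[0.085,[-0.02,0.04,0.01],0],[0.085,[-0.02,0.05,0],0],[0.085,[-0.02,0.05,0],0],[0.085,[-0.02,0.05,0],0],[0.085,[0,0.03,0],0],[0.085,[0,0,0],0]]}}

```text
clock: 31.2
position: [0.4129, 0.0163, 0.3153]
ee_rot: [-0.706, 0.706, 0.044, -0.043]
contact_force: [-0.9, -0.2, 0.4]
width: 0.0849
```

```bash
python3 - <<'E'
from h import *
tt();pt('s25',BOX)
a=cv2.imread('pics/s25scene.png');b=cv2.imread('pics/s25topz.png');cv2.imwrite('pics/s25.png',np.hstack([cv2.resize(a,(450,400)),cv2.resize(b,(350,400))]))
E
```

```text
clock 31.2
position [0.4129 0.0163 0.3153]
ee_rot [-0.7057  0.7058  0.0445 -0.0431]
contact_force [-0.9162 -0.1863  0.3803]
moment [ 0.0182 -0.0527 -0.0383]
width 0.0849
qpos [-1.2950e-01 -9.5000e-03  1.6841e+00  4.0000e-04  1.4650e+00 -1.8242e+00]
TCPtin [ 0.5144 -0.0334  0.0659] jawyaw-tin(deg) 0.19 Ftin [-0.62 -0.07  0.8 ]
scene 0.61 584 422 lean 31.6 yaw-6.9= 0.2 x 0.5066 y,z 1/99% [[-0.2909, -0.2325], [-0.1079, -0.0545]]
top 0.8 389 243 lean 31.4 yaw-6.9= -0.3 x 0.4949 y,z 1/99% [[-0.2925, -0.2342], [-0.1714, -0.0513]]
top 0.75 1393 1199 lean 31.6 yaw-6.9= 0.3 x 0.5099 y,z 1/99% [[-0.2928, -0.2353], [-0.1763, -0.0524]]
```

View pics/s25.png

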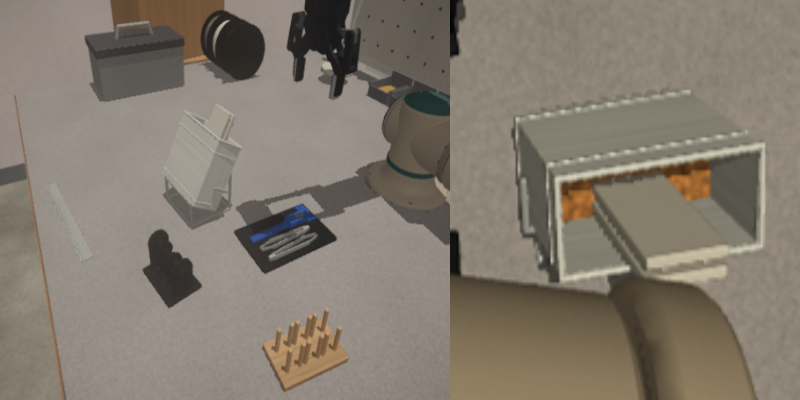

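```bash
python3 - <<'E'
from h import *
print(sign_off()); print(manip.get_state()['clock'])
E
```

```text
the job is handed in; nothing more can be done
None
the job is handed in; nothing more can be done
```

Both palettes are in the tin, standing on end one behind the other, with their faces towards the broad walls. I handed in at about 31 s of the 69 s allowed.

**How it was done:** The tool can only turn about the vertical. So I gripped each palette by its 60 mm sides and tilted it in the grip against the rack dowels, to 29.5° for the first and 28.8° for the second. I lowered each one along the tin's lean until I felt the cork, at up to about 7 N, and only then opened the fingers.

**Last checks:**
- **Position:** both palettes are within about 1 mm of the middle of the tin's width and square to the walls to about 0.3°. After letting go they settled back at about 31.5° against the lower wall and each other. The robot was clear of everything.
- **Other items:** in the last scene picture the caliper, tweezers and spool holder look unmoved; I judged this by eye and did not measure it.

**Blemishes:**
- **Settling:** both palettes tipped about 2° as they were let go. That was roughly 4 mm at the top, and the second came to rest against the first.
- **Second palette:** after touchdown I eased it towards the first while still gripping. Its foot slid a few mm on the cork, with up to about 9 N sideways, and a finger may have brushed the first palette.
- **Camera disagreement:** the scene and top cameras disagree by 2–4 mm across the tin's depth, so I compared positions only within one camera.

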